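# Change the grease filter of the worktop extractor

### The job

Change the grease filter of the low white extractor: pinch the used filter's two sprung tabs together to free it, lift it out and set it down gently, flat and tabs up, in the steel tray. Take the clean filter off the cooling rack by its tabs and, keeping them pinched, press it down against the springy seal in the inlet and let go, so that both catches spring out and lock it fully home. Go easy on the plastic tabs and the extractor, and leave the other things where they are.

Things in the scene. Friction and masses are not known exactly. Their poses are not given: they have to be found in the camera images.
- well (a point): Inlet of the extractor, a fixed low white box 260 x 180 mm, 82 mm high, with a black touch strip in front and a rectangular well behind it. Point: centre of the well's mouth, level with the box's top. x: along the well's 125 mm length, to the back; y: across its 100 mm width; z: up. Under both long edges a 6 mm thick lip is undercut 7.5 mm; the filters' catches lock under it.
- seal: Springy black rubber seal frame in the well, 118 x 94 mm, under the filter. Origin: centre of its top face, 13 mm below the well's mouth while a filter is locked home on it, 11.5 mm when free. It pushes up with 2 N at first touch and 8 N more per mm and is hard after 4 mm: a filter locks at 14 N (frame 1 mm proud of the mouth) and must be held at or below that level as the tabs are let out. Above 21 N it tears.
- used_mid (a point): Used filter, locked in the well at the start: metal mesh frame 120 (x) x 96 (y) x 14 mm, 0.15 to 0.24 kg, with two black tabs standing 28 mm up from the frame at +y and -y. Tabs 24 mm wide (x), 6 mm thick, 52 mm over their outer faces, 22 mm of flat frame outside each. Point: on the centre line 21 mm above the underside, 7 mm above the frame's top face. z: up.
- used_tab1: Used filter's +y tab; origin in the middle of its outer face, 26 mm from the centre line when sprung out, 18 mm when pinched to its stop; axes as the filter's. Each tab is one piece with a sliding catch whose square nose (18 mm wide, 2 to 7 mm above the underside) sticks 6 mm out of the frame's long side and is drawn in with the tab. A nose not drawn in cannot pass the lip either way.
- used_tab2: The same at -y. Either tab takes 3 N to start, 8 N at 6 mm of travel, 9.5 N at its stop (36 mm over both tabs), and up to 5 N more while the seal jams the noses against the lip; pressing the frame down relieves that. Pinched evenly to 40 mm or less, both noses are clear. More than 25 N on a tab strains the plastic.
- clean_mid (a point): Clean filter, the same part, lying tabs up on the wire cooling rack (280 x 200 mm, top of its wires 22 mm above the counter, left or right of the extractor). The point lies as on the used filter. Either way round fits the well. Pulling a filter that is still caught with more than 15 N, or forcing one onto the mouth with more than 40 N, damages the extractor.
- clean_tab1: The clean filter's +y tab, as on the used one. With the filter locked home it is sprung out, 26 mm from the centre line; while its nose rests on the lip or against the lip's edge it stays 2 mm or more further in.
- clean_tab2: The same for its -y tab.
- tray_floor (a point): Steel washing-up tray, 260 (x) x 184 (y) mm, 26 mm high, 3 mm walls, with a rim flange 280 x 204 mm; empty and fixed, on the other side of the extractor from the rack. Point: the centre of its inner floor, 3 mm above the counter; z: up.
- extractor: The extractor's housing; origin at the centre of its underside, x to its back. The well's centre is 30 mm behind the origin.
- tray: The tray; origin at the centre of its underside, axes as its floor point's.
- egg_cup: White ceramic egg cup, 51 mm wide, 60 mm high, on the rack beside the clean filter; origin under its foot. To be left alone.
- jar: Glass jar with bamboo lid, 94 mm wide, 143 mm high, behind the extractor; origin under its foot. To be left alone.
- whisk: Black whisk, 280 mm long, lying behind the extractor; origin under its middle. To be left alone.
- grille: White slotted cover grille of the inlet, 100 x 125 x 8 mm, already lifted off, lying behind on the right; origin under its middle. To be left alone.
- mould: Silicone mould with six cups, 100 x 68 x 28 mm, behind on the left; origin under its middle. To be left alone.
Things that resemble listed ones, but are neither listed nor needed, are in the scene too. Leave any red or yellow look-alike of the part that bears clean_mid alone. Leave any blue look-alike of the part that bears used_mid alone.

How it is judged:
By the outcome, as a careful person would: the job done as asked, in the order asked, and still so for the second after the job is handed in, with the robot touching nothing.
It also fails if it takes over 70 s, if anything falls off the work surface, if the arm or the gripper's body presses on something with over 40 N, if the wrist force passes 120 N, or if a joint passes its speed limit or range.

### The arm

A 6-joint arm with a two-finger parallel gripper is mounted at the origin on the work surface. World frame = base frame: x ahead of the robot, y to its left, z up, the work surface at z = 0. Lengths are in m, angles in rad, forces in N, time in s.
With the tool pointing down it reaches from about 0.35 to 0.975 m from the base axis. Payload 4.9 kg.
Tool frame: the origin (TCP) lies at the very end of the fingers, on their centre line; the grasp point (between the pads) lies 19 mm behind it (ctrl.grasp_offset is the distance from the TCP to the grasp point, in m); y points along the fingers, z is the direction in which the jaws open and shut, and the axes are right-handed (so a half turn about y gives the same grasp; the last joint's range is limited). The gripper opens to 85 mm and grips with 20 to 120 N. Pads are 22 mm wide; open, the fingers measure 114 mm over their backs; the gripper's body (76 mm by 85 mm) begins 54 mm behind the grasp point. The pads swing forward as they close: fully open they stand 13 mm farther back than shut.
Start: joints at [1.095, 0.053, 1.613, -0, 1.476, -0.119], TCP at [0.218, 0.586, 0.231] pointing down, gripper open.
Joint ranges: [-3.01, 3.01], [-1.01, 2.22], [0.06, 2.58], [-1.02, 4.17], [0.09, 2.62], [-3.14, 3.14]. Speed limits (rad/s): [2.57, 2.57, 3.14, 3.14, 3.14, 3.14].

### API

Orientations are given as a rotation vector (axis times angle).
In Python, from station import ctrl, eyes, finish_job, find_in, regions_of, pinpoint gives the robot as it stands.
- The arm moves only by the tool play_rows, never from a script. Its argument "moves" is a list of rows, each an object of numbers: "x", "y", "z": the shift along the world's x, y, z in cm; "turn": the turn about the world's z in degrees; "jaw": the finger opening in cm, from 0 to 8.54. A call has 1 to 8 rows; each row shifts and turns the commanded pose from where the row before left it; what a row does not reach is not made up. A row lasts 1/12 s, in which the tool goes at most 41.7 mm and 7.16 degrees, less where a joint would pass 70% of its speed; a pose out of reach is approached as far as the arm can. A call is refused whole if a number of a shift passes 4.17 or a number of a turn 7.16, either way. A call with a gripper value outside its range is refused whole. The fingers move at their own pace and stop on an object; "squeeze" is the grip in N (left out, the last holds). Time passes only in rows, so rows that do not move let the fingers close. It gives the time, the measured TCP pose, the force and the opening at its end, in the units of the state.
- ctrl.get_obs(): the state, without advancing time (a new reading comes with each control period).
- eyes.get_image(name): name is "side" or "top" or "wrist"; returns a dict with "img" (480x640x3 uint8, red, green, blue), "camera_matrix" (3x3 intrinsics, pixels), "cam_to_world" (4x4, takes a point from camera to world coordinates). Camera axes: x right, y up, looking along -z (the intrinsics and any distortion apply to the point x, -y, -z); pixel columns grow to the right and rows downward; lengths in m; the calibration is good to about 2 mm. A picture is of the moment at which its call begins. There is no depth.
- finish_job(): hands the job in, once; it reports no verdict.
Trained networks look in the newest picture that a camera, given by its name, has taken for a name from the list of things; names that differ only in an ending like _2 or _b are one class to them, and where a whole thing is asked for, a point or a joint stands for the part that bears it (a point fixed in the world has none). Each returns a list of dicts, best first, with "score" (0 to 1); they miss things now and then, are a little off and sometimes report something else, mostly with a low value. They report only what shows in the picture. A call takes as long as a camera call. They do not tell look-alikes from the thing itself.
- find_in(camera, query): "point" ([column, row] in pixels, amid what is visible of it).
- regions_of(camera, query): "pixels" (480x640 bool, what is visible of it) and "point" ([column, row] in pixels, amid what is visible of it).
- pinpoint(camera, query): "point" ([column, row] in pixels: a listed point, or the origin of a listed thing).
The state is a dict: "t": time; "q": joint angles; "dq": joint speeds; "effort": joint torques, N m; "tool_pos": TCP position; "tool_rot": TCP orientation; "contact_force": force on the tool from outside, world axes, zero at the start; "wrist_torque": the same for the moment, N m; "opening": finger opening in m.
Only numpy, scipy, OpenCV 4.12 (cv2) and the standard library are available. Lean on these libraries where they do the work, as an engineer would, in place of code of your own. Each camera call takes 0.05 s, during which the arm holds its last target.

## Working session

There is one attempt and no reset: what is moved stays moved. The work goes in short steps, Python scripts to look and compute and a tool call to move; the robot and the scene stay as the last step left them, time stands still between calls to the robot, and variables do not carry over. Pictures are saved under pics/ and viewed, and the job is handed in when it is done.

Besides the shell and the picture viewer there is one more tool, called after "Call:" in YAML: its name, and indented under it one key for each argument. play_rows: Moves the arm, as the interface text tells. Its arguments: {"type":"object","properties":{"moves":{"type":"array"},"squeeze":{"type":"number"}},"required":["moves"]}

```bash
ls; mkdir -p pics; cat > h.py <<'E'
import numpy as np, cv2
from station import ctrl, eyes, finish_job, find_in, regions_of, pinpoint
def save(n,f):
    d=eyes.get_image(n); cv2.imwrite('pics/'+f,cv2.cvtColor(d['img'],cv2.COLOR_RGB2BGR)); return d
def ray(d,p):
    K=d['camera_matrix'];T=d['cam_to_world']
    v=np.linalg.inv(K)@np.array([p[0],p[1],1.]); v=np.array([v[0],-v[1],-v[2]])
    return T[:3,3],T[:3,:3]@v
def atz(d,p,z):
    o,v=ray(d,p); return o+v*(z-o[2])/v[2]
def tri(rs):
    A=np.zeros((3,3));b=np.zeros(3)
    for o,v in rs:
        v=v/np.linalg.norm(v);P=np.eye(3)-np.outer(v,v);A+=P;b+=P@o
    x=np.linalg.solve(A,b)
    return x
def proj(d,X):
    T=d['cam_to_world'];c=T[:3,:3].T@(np.array(X)-T[:3,3]);c=np.array([c[0],-c[1],-c[2]]);u=d['camera_matrix']@c
    return u[:2]/u[2]
E
python3 - <<'E'
from h import *
D={}
for c in ['top','side','wrist']:
    D[c]=save(c,c+'0.png'); print(c,D[c]['cam_to_world'].round(3).tolist(),D[c]['camera_matrix'].round(1).tolist(),[k for k in D[c]])
o=ctrl.get_obs();print(o,ctrl.grasp_offset)
for q in ['well','used_mid','used_tab1','used_tab2','clean_mid','clean_tab1','clean_tab2','tray_floor','extractor','tray','egg_cup','jar']:
    for c in ['top','side']:
        print(q,c,[(np.round(r['point'],1).tolist(),round(r['score'],2)) for r in pinpoint(c,q)[:4]])
E
```

```text
pics
top [[0.025, 0.994, -0.106, 0.349], [-1.0, 0.025, 0.005, -0.091], [0.008, 0.106, 0.994, 1.269], [0.0, 0.0, 0.0, 1.0]] [[484.5, 0.0, 323.9], [0.0, 484.5, 245.1], [0.0, 0.0, 1.0]] ['img', 'camera_matrix', 'cam_to_world']
side [[0.918, 0.219, -0.331, 0.053], [-0.396, 0.548, -0.737, -1.103], [0.02, 0.807, 0.59, 0.903], [0.0, 0.0, 0.0, 1.0]] [[469.3, 0.0, 323.8], [0.0, 469.3, 238.0], [0.0, 0.0, 1.0]] ['img', 'camera_matrix', 'cam_to_world']
wrist [[0.351, -0.885, -0.305, 0.139], [0.936, 0.331, 0.116, 0.616], [-0.002, -0.326, 0.945, 0.373], [0.0, 0.0, 0.0, 1.0]] [[421.6, 0.0, 329.6], [0.0, 421.6, 231.8], [0.0, 0.0, 1.0]] ['img', 'camera_matrix', 'cam_to_world']
{'t': 0.15, 'q': array([ 1.09497568e+00,  5.32338841e-02,  1.61398001e+00, -3.04283576e-05,
        1.47597488e+00, -1.19026586e-01]), 'dq': array([ 0.00117573, -0.00154994, -0.00420363, -0.00185763,  0.00161979,
        0.0020605 ]), 'effort': array([ 6.44574902e-04, -3.94238949e+01, -3.70723808e+01, -1.17627760e-04,
        4.61187898e-03, -2.51518298e-05]), 'tool_pos': array([0.21809629, 0.58519916, 0.23032681]), 'tool_rot':
[... 1175 characters left out ...]
ab1 side [([350.8, 399.2], 0.62), ([237.9, 341.4], 0.59), ([337.4, 304.5], 0.51), ([349.3, 317.6], 0.46)]
clean_tab2 top [([430.6, 255.5], 0.57), ([505.2, 271.9], 0.56), ([297.6, 193.3], 0.56), ([399.8, 347.0], 0.52)]
clean_tab2 side [([350.8, 399.2], 0.62), ([237.9, 341.4], 0.59), ([337.4, 304.5], 0.51), ([349.3, 317.6], 0.46)]
tray_floor top [([167.9, 243.3], 0.83)]
tray_floor side [([270.4, 197.0], 0.86)]
extractor top [([290.0, 210.7], 0.93)]
extractor side [([332.1, 240.2], 0.97)]
tray top [([166.3, 240.2], 0.65)]
tray side [([273.4, 199.2], 0.82)]
egg_cup top [([396.9, 203.7], 0.55)]
egg_cup side [([380.2, 288.4], 0.88)]
jar top [([238.8, 130.0], 0.6)]
jar side [([364.8, 205.7], 0.74)]
```

View pics/top0.png

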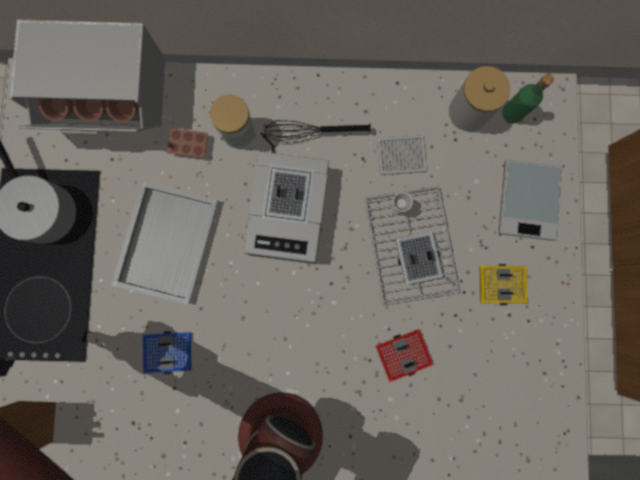

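View pics/side0.png

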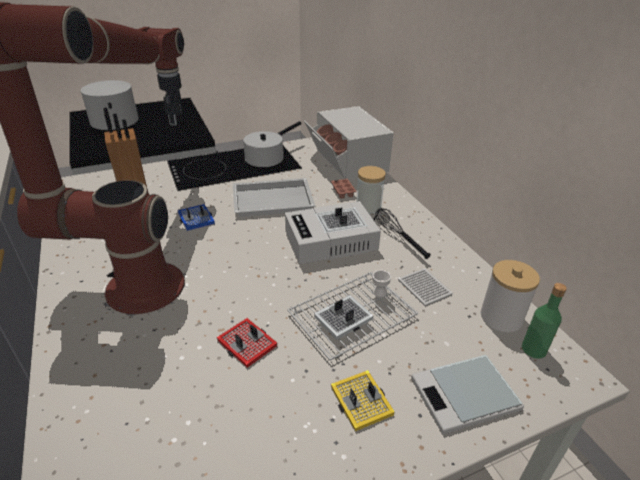

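View pics/wrist0.png

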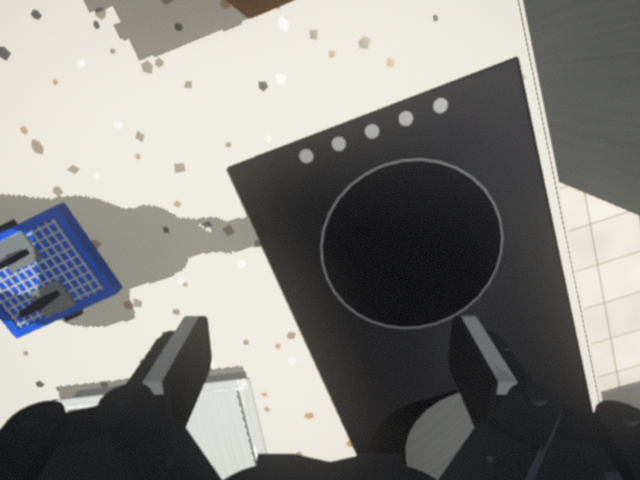

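The used filter is in the extractor at top (287,193) and side (340,217). The clean one is on the rack at top (419,257) and side (345,313). Three look-alikes should stay put: blue (167,353), red (405,355) and yellow (503,285). Next I'll take close crops and measure poses.

```bash
cat > m.py <<'E'
from h import *
d=save('top','t1.png'); s=save('side','s1.png')
im=cv2.imread('pics/t1.png')
a=cv2.resize(im[150:270,235:340],None,fx=3.8,fy=3.8,interpolation=cv2.INTER_CUBIC)
b=cv2.resize(im[185:305,360:465],None,fx=3.8,fy=3.8,interpolation=cv2.INTER_CUBIC)
cv2.imwrite('pics/crop1.png',np.hstack([a,b]))
im=cv2.imread('pics/s1.png')
cv2.imwrite('pics/crop2.png',cv2.resize(im[190:360,280:420],None,fx=3.5,fy=3.5,interpolation=cv2.INTER_CUBIC))
def rect(cam,D,q,z,k=None):
    for r in regions_of(cam,q)[:5]:
        ys,xs=np.nonzero(r['pixels'])
        P=np.array([atz(D,(x,y),z)[:2] for x,y in zip(xs,ys)],np.float32)*1000
        c,wh,an=cv2.minAreaRect(P)
        print(cam,q,round(r['score'],2),np.round(r['point'],1),'c',np.round(c,1),'wh',np.round(wh,1),'an',round(an,1),len(xs))
for q,z in [('extractor',.082),('used_mid',.083),('clean_mid',.036),('tray',.026),('tray_floor',.026),('seal',.07)]:
    rect('top',d,q,z)
for q,z in [('well',.082),('used_mid',.090),('clean_mid',.043),('tray_floor',.003)]:
    for cam,D in (('top',d),('side',s)):
        for r in pinpoint(cam,q)[:5]: print(q,cam,np.round(r['point'],1),round(r['score'],2),atz(D,r['point'],z).round(4))
for q,z in [('used_tab1',.09),('clean_tab1',.043)]:
    for cam,D in (('top',d),('side',s)):
        for r in pinpoint(cam,q)[:8]: print(q,cam,np.round(r['point'],1),round(r['score'],2),atz(D,r['point'],z).round(4))
E
python3 m.py
```

```text
top extractor 0.68 [284.8 223. ] c [583.2  -2.5] wh [184.2 299. ] an 83.4 5876
top extractor 0.49 [277.9 191.3] c [609.1  20.1] wh [12.7  5. ] an 2.0 13
top used_mid 0.81 [165.1 353.2] c [207.9 275. ] wh [ 99.3 115.2] an 3.1 1904
top used_mid 0.55 [287.1 195.6] c [600.   -4.3] wh [ 96.7 121.3] an 84.3 1793
top used_mid 0.36 [399.8 152.8] c [ 708.1 -286.4] wh [ 98.8 122.2] an 5.9 1659
top clean_mid 0.91 [501.9 286.3] c [ 389.8 -554.7] wh [120. 107.] an 89.5 1802
top clean_mid 0.84 [401.6 359.1] c [ 207.7 -303.7] wh [106.9 120.2] an 22.6 1921
top clean_mid 0.57 [419.  257.1] c [ 453.7 -338. ] wh [120.4 107.9] an 14.7 1810
top tray 0.83 [163.6 241.7] c [478.9 313.7] wh [205.4 280.5] an 77.2 8560
top tray_floor 0.93 [163.4 243.6] c [477.7 313.5] wh [207.6 283.1] an 77.0 8648
top seal 0.54 [419.5 257.3] c [ 450.2 -331.1] wh [117.6 105.4] an 12.1 1816
well side [339.8 218.9] 0.61 [ 0.6008 -0.0031  0.082 ]
used_mid top [162.1 353.6] 0.94 [0.2045 0.2817 0.09  ]
used_mid side [341.6 217.3] 0.89 [ 0.6045 -0.0078  0.09  ]
used_mid side [194.7 209.6] 0.72 [0.1896 0.2038 0.09  ]
clean_mid top [50
[... 760 characters left out ...]
3 212.1] 0.5 [0.6104 0.022  0.09  ]
used_tab1 side [343.7 219.1] 0.44 [ 0.6063 -0.0193  0.09  ]
clean_tab1 top [508.4 273.1] 0.57 [ 0.4198 -0.5674  0.043 ]
clean_tab1 top [408.8 367.4] 0.53 [ 0.1796 -0.3159  0.043 ]
clean_tab1 top [398.9 348.4] 0.42 [ 0.2254 -0.2909  0.043 ]
clean_tab1 top [408.2 258.3] 0.41 [ 0.4511 -0.3127  0.043 ]
clean_tab1 top [427.6 256.1] 0.41 [ 0.4579 -0.3621  0.043 ]
clean_tab1 side [238.4 339.6] 0.63 [ 0.1837 -0.3306  0.043 ]
clean_tab1 side [373.5 391.9] 0.61 [ 0.4128 -0.5834  0.043 ]
clean_tab1 side [255.9 328.7] 0.57 [ 0.2323 -0.3129  0.043 ]
clean_tab1 side [352.6 394.1] 0.57 [ 0.3688 -0.5712  0.043 ]
clean_tab1 side [350.6 314.1] 0.55 [ 0.4689 -0.3559  0.043 ]
```

View pics/crop1.png

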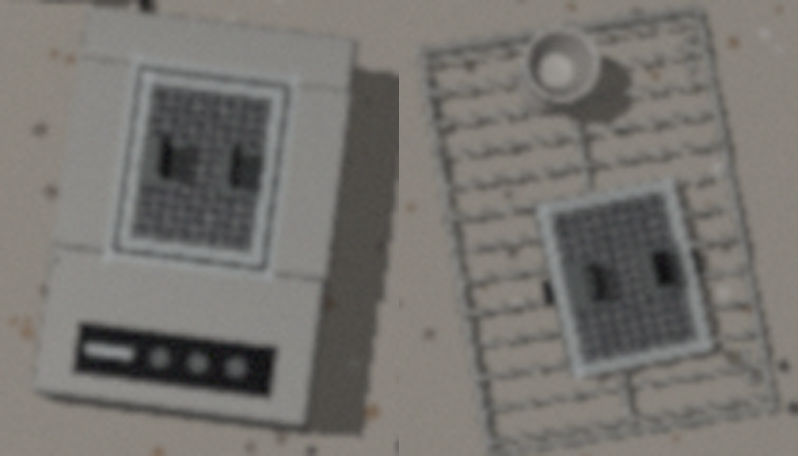

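View pics/crop2.png

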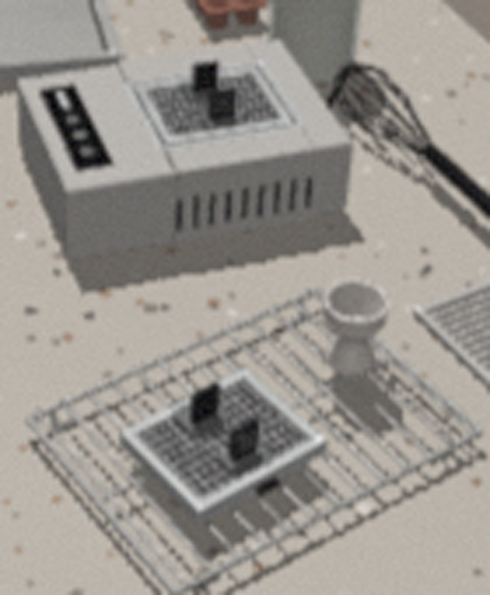

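Crops confirm it. Left, the used filter sits in the white extractor with black tabs at about (170,158) and (240,165). Right, the grey clean filter lies on the rack with tabs at about (597,280) and (665,268), the egg cup above it. Next I'll work out the jaw direction and the shift to the used filter.

```bash
cat > st.py <<'E'
from h import *
from scipy.spatial.transform import Rotation as R
def st():
    o=ctrl.get_obs(); M=R.from_rotvec(o['tool_rot']).as_matrix()
    jy=np.degrees(np.arctan2(M[1,2],M[0,2]))
    print('t',round(o['t'],2),'pos',(o['tool_pos']*1000).round(1),'ydir',M[:,1].round(4),'jaw yaw',round(jy,2),'F',o['contact_force'].round(2),'T',o['wrist_torque'].round(2),'open',round(o['opening']*1000,1),'q',o['q'].round(3))
    return o,M,jy
if __name__=='__main__': st()
E
python3 st.py
```

```text
t 2.35 pos [218.3 585.6 231.3] ydir [ 0.e+00  1.e-04 -1.e+00] jaw yaw 69.56 F [-0.25  0.61 -0.57] T [0.02 0.05 0.01] open 85.3 q [ 1.095  0.053  1.613  0.     1.476 -0.119]
```

Call:
play_rows:
  moves:
    - {"x": 2.2, "y": -3.4, "turn": 0.9}
    - {"x": 2.2, "y": -3.4, "turn": 0.9}
    - {"x": 2.2, "y": -3.4, "turn": 0.9}
    - {"x": 2.2, "y": -3.4, "turn": 0.9}
    - {"x": 2.2, "y": -3.4, "turn": 0.9}
    - {"x": 2.2, "y": -3.4, "turn": 0.9}
    - {"x": 2.2, "y": -3.4, "turn": 0.9}
    - {"x": 2.2, "y": -3.4, "turn": 0.9}

```text
invalid input
```

Call:
play_rows:
  moves:
    - {"x": 2.2, "y": -3.4, "turn": 0.9}
    - {"x": 2.2, "y": -3.4, "turn": 0.9}
    - {"x": 2.2, "y": -3.4, "turn": 0.9}
    - {"x": 2.2, "y": -3.4, "turn": 0.9}
    - {"x": 2.2, "y": -3.4, "turn": 0.9}
    - {"x": 2.2, "y": -3.4, "turn": 0.9}
    - {"x": 2.2, "y": -3.4, "turn": 0.9}
    - {"x": 0, "y": 0, "turn": 0.9, "jaw": 6.5}

```text
invalid input
```

```bash
cat > w.py <<'E'
import sys
from st import *
name=sys.argv[1]; zs={'used':.09,'clean':.043}; 
o,M,jy=st()
d=save('wrist','w_%s.png'%name); t=save('top','t_%s.png'%name); s=save('side','s_%s.png'%name)
for q,z in [a.split(':') for a in sys.argv[2:]]:
    for cam,D in (('wrist',d),('top',t),('side',s)):
        for r in pinpoint(cam,q)[:4]: print(q,cam,np.round(r['point'],1),round(r['score'],2),(atz(D,r['point'],float(z))*1000).round(1))
E
python3 w.py a used_mid:.09 used_tab1:.09 well:.082
```

```text
t 2.35 pos [218.3 585.6 231.3] ydir [ 0.e+00  1.e-04 -1.e+00] jaw yaw 69.56 F [-0.25  0.61 -0.57] T [0.02 0.05 0.01] open 85.3 q [ 1.095  0.053  1.613  0.     1.476 -0.119]
used_mid wrist [ 29.7 280.7] 0.57 [188.8 359.7  90. ]
used_mid top [286.6 195. ] 0.76 [596.6  -2.3  90. ]
used_mid top [163.4 354.7] 0.65 [202.  278.4  90. ]
used_mid side [342.5 216.3] 0.98 [609.5  -3.7  90. ]
used_mid side [194.1 208.5] 0.6 [189.1 211.   90. ]
used_tab1 wrist [ 41.4 303.7] 0.7 [208.3 357.1  90. ]
used_tab1 wrist [  4.8 253.3] 0.54 [163.8 355.3  90. ]
used_tab1 top [297.7 196.9] 0.59 [592.5 -29.8  90. ]
used_tab1 top [278.6 191. ] 0.56 [606.1  17.8  90. ]
used_tab1 side [200.1 206.9] 0.48 [208.6 213.5  90. ]
used_tab1 side [183.  212.2] 0.46 [152.9 202.1  90. ]
used_tab1 side [344.1 214.1] 0.46 [619.6   5.9  90. ]
used_tab1 side [346.  214.3] 0.45 [624.7   2.6  90. ]
well side [340.2 220.1] 0.9 [599.1  -9.7  82. ]
well side [347.  311.9] 0.36 [ 445.2 -379.8   82. ]
```

Call:
play_rows:
  moves:
    - {"x": 2.2, "y": -3.4, "z": 0, "turn": 0.9, "jaw": 8.5}
    - {"x": 2.2, "y": -3.4, "z": 0, "turn": 0.9, "jaw": 8.5}
  squeeze: 20

```text
t: 3.12
tool_pos: [0.2618, 0.5177, 0.231]
tool_rot: [-1.556, 0.252, -0.252]
contact_force: [0.4, -0.6, 0.9]
opening: 0.0852
```

Call:
play_rows:
  moves:
    - {"x": 2.2, "y": -3.4, "z": 0, "turn": 0.9, "jaw": 8.5}
    - {"x": 2.2, "y": -3.4, "z": 0, "turn": 0.9, "jaw": 8.5}
    - {"x": 2.2, "y": -3.4, "z": 0, "turn": 0.9, "jaw": 8.5}
    - {"x": 2.2, "y": -3.4, "z": 0, "turn": 0.9, "jaw": 8.5}
    - {"x": 2.2, "y": -3.4, "z": 0, "turn": 0.9, "jaw": 8.5}
    - {"x": 2.2, "y": -3.4, "z": 0, "turn": 0.9, "jaw": 8.5}
    - {"x": 2.2, "y": -3.4, "z": 0, "turn": 0.9, "jaw": 8.5}
    - {"x": 2.2, "y": -3.4, "z": 0, "turn": 0.9, "jaw": 8.5}

```text
t: 3.78
tool_pos: [0.439, 0.2439, 0.2317]
tool_rot: [-1.565, 0.155, -0.157]
contact_force: [1.0, 0.5, -0.2]
opening: 0.0852
```

Call:
play_rows:
  moves:
    - {"x": 2.2, "y": -3.4, "z": 0, "turn": 0.9, "jaw": 8.5}
    - {"x": 2.2, "y": -3.4, "z": 0, "turn": 0.9, "jaw": 8.5}
    - {"x": 2.2, "y": -3.4, "z": 0, "turn": 0.9, "jaw": 8.5}
    - {"x": 2.2, "y": -3.4, "z": 0, "turn": 0.9, "jaw": 8.5}
    - {"x": 2.2, "y": -3.4, "z": 0, "turn": 0.9, "jaw": 8.5}
    - {"x": 2.2, "y": -3.4, "z": 0, "turn": 0.9, "jaw": 6.5}
    - {"x": 0, "y": 0, "z": 0, "turn": 0, "jaw": 6.5}
    - {"x": 0, "y": 0, "z": 0, "turn": 0, "jaw": 6.5}

```text
t: 4.45
tool_pos: [0.571, 0.0398, 0.2311]
tool_rot: [-1.569, 0.086, -0.085]
contact_force: [-0.3, 0.1, 0.2]
opening: 0.065
```

```bash
python3 w.py a used_mid:.09 used_tab1:.09 well:.082
```

```text
t 4.45 pos [571.   39.8 231.1] ydir [-6.e-04  2.e-04 -1.e+00] jaw yaw 83.75 F [-0.26  0.12  0.18] T [ 0.03 -0.01 -0.04] open 65.0 q [-0.061 -0.072  1.737  0.     1.477 -1.522]
used_mid wrist [275.7 260.2] 0.68 [601.6  -2.4  90. ]
used_mid top [288.4 195.7] 0.73 [594.9  -6.8  90. ]
used_mid top [165.3 353.9] 0.68 [204. 274.  90.]
used_mid side [345.  217.8] 0.84 [613.2 -14.2  90. ]
used_mid side [192.1 209.5] 0.72 [182.1 207.4  90. ]
used_tab1 wrist [235.1 262.2] 0.81 [599.9 -32.1  90. ]
used_tab1 wrist [307.  265.6] 0.67 [608.4  19.7  90. ]
used_tab1 top [165.2 365. ] 0.63 [178.1 272.7  90. ]
used_tab1 top [295.8 194.2] 0.58 [599.2 -24.9  90. ]
used_tab1 top [163.5 344.2] 0.56 [226.6 279.7  90. ]
used_tab1 side [348.2 312.1] 0.71 [ 443.8 -388.5   90. ]
used_tab1 side [185.1 216.3] 0.6 [154.8 176.3  90. ]
used_tab1 side [202.5 208.1] 0.55 [214.2 203.6  90. ]
used_tab1 side [341.6 212.3] 0.44 [616.7  18.2  90. ]
well side [338.7 218.5] 0.64 [5.985e+02 2.000e-01 8.200e+01]
```

View pics/w_a.png

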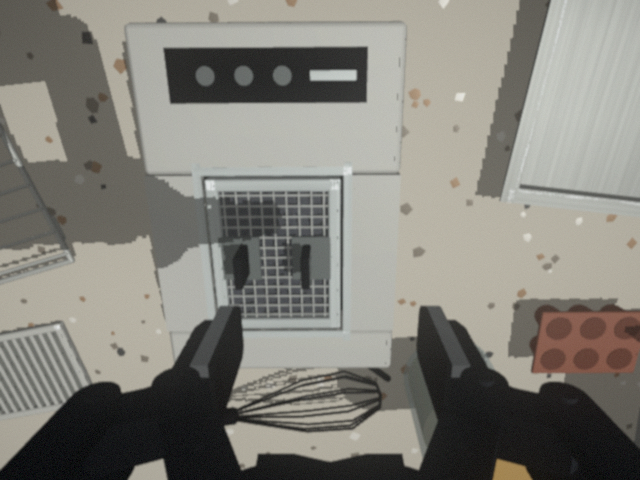

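The wrist view shows the used filter in the well, corners near (205,180), (342,178), (345,328) and (215,330), tabs at (240,267) and (306,265). I'll zoom in for the corners.

```bash
python3 - <<'E'
import cv2
im=cv2.imread('pics/w_a.png'); c=im[150:350,180:370]
cv2.imwrite('pics/w_a_c.png',cv2.resize(c,None,fx=3,fy=3,interpolation=cv2.INTER_CUBIC))
E
```

```text
(no output)
```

View pics/w_a_c.png

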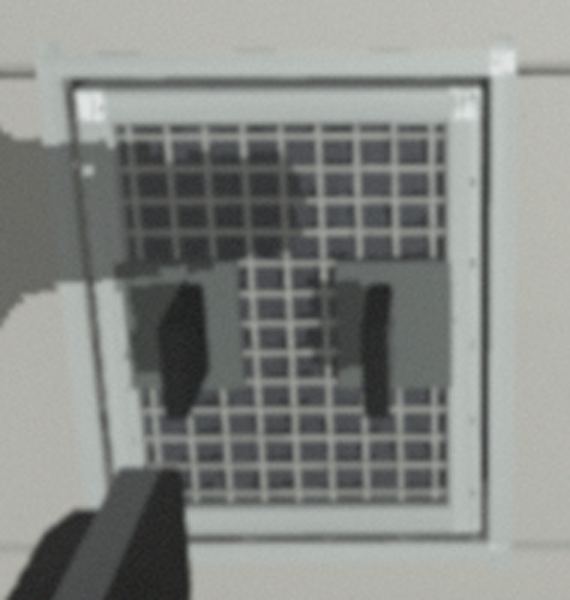

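```bash
cat > cor.py <<'E'
from h import *
def corners(D,P,z,lab=''):
    Q=np.array([atz(D,p,z)[:2]*1000 for p in P])
    m=Q.mean(0); c,wh,an=cv2.minAreaRect(Q.astype(np.float32))
    print(lab,'Q',Q.round(1).tolist(),'mean',m.round(1),'sides',[round(float(np.linalg.norm(Q[i]-Q[(i+1)%4])),1) for i in range(4)],'edge angs',[round(float(np.degrees(np.arctan2(*(Q[(i+1)%4]-Q[i])[::-1]))),1) for i in range(4)])
    return Q
E
python3 - <<'E'
from cor import *
from st import st
d=eyes.get_image('wrist')
f=lambda L:[(180+x/3,150+y/3) for x,y in L]
corners(d,f([(76,88),(480,88),(483,533),(107,538)]),.083,'frame')
corners(d,f([(70,80),(489,80),(489,541),(101,541)]),.082,'mouth')
T=f([(184,285),(185,415),(375,285),(376,415)])
for p in T[::2]: print((atz(d,p,.083)*1000).round(1),(atz(d,p,.111)*1000).round(1))
for p in T[1::2]: print((atz(d,p,.111)*1000).round(1))
st()
E
```

```text
frame Q [[538.2, -41.4], [548.2, 52.3], [667.0, 41.4], [657.9, -57.6]] mean [602.8  -1.3] sides [94.2, 119.2, 99.4, 120.8] edge angs [83.9, -5.3, -95.2, 172.3]
mouth Q [[536.4, -42.7], [546.8, 54.6], [670.2, 42.7], [659.2, -59.7]] mean [603.1  -1.3] sides [97.9, 124.0, 103.1, 124.0] edge angs [83.9, -5.5, -96.1, 172.1]
[589.4 -24.9  83. ] [579.5 -17.5 111. ]
[594.4  21.8  83. ] [584.   24.7 111. ]
[611.1 -22.9 111. ]
[615.8  20.9 111. ]
t 5.1 pos [570.2  41.9 231.3] ydir [ 0. -0. -1.] jaw yaw 83.98 F [-0.28 -0.56  0.13] T [ 0.03 -0.04 -0.03] open 65.0 q [-0.057 -0.074  1.738 -0.     1.477 -1.523]
```

Call:
play_rows:
  moves:
    - {"x": 1.6, "y": -2.2, "z": 0, "turn": 0, "jaw": 6.2}
    - {"x": 1.6, "y": -2.2, "z": 0, "turn": 0, "jaw": 6.2}
    - {"x": 0, "y": 0, "z": -2.5, "turn": 0, "jaw": 6.2}
    - {"x": 0, "y": 0, "z": -3, "turn": 0, "jaw": 6.2}
    - {"x": 0, "y": 0, "z": -3, "turn": 0, "jaw": 6.2}
    - {"x": 0, "y": 0, "z": -1.5, "turn": 0, "jaw": 6.2}
    - {"x": 0, "y": 0, "z": 0, "turn": 0, "jaw": 6.2}
    - {"x": 0, "y": 0, "z": 0, "turn": 0, "jaw": 6.2}

```text
t: 5.77
tool_pos: [0.6017, -0.0023, 0.1304]
tool_rot: [-1.569, 0.085, -0.081]
contact_force: [0.2, -0.4, 0.5]
opening: 0.062
```

```bash
python3 w.py b used_tab1:.111; python3 -c "
import cv2
im=cv2.imread('pics/s_b.png')[170:260,290:410];cv2.imwrite('pics/s_b_c.png',cv2.resize(im,None,fx=5,fy=5,interpolation=cv2.INTER_CUBIC))"
```

```text
t 5.77 pos [601.7  -2.3 130.4] ydir [-2.1e-03  2.0e-04 -1.0e+00] jaw yaw 83.95 F [ 0.2  -0.36  0.48] T [ 0.03 -0.02 -0.04] open 62.0 q [-0.127  0.081  1.756 -0.     1.306 -1.593]
used_tab1 wrist [379.9 285.8] 0.87 [599.7  20.1 111. ]
used_tab1 wrist [270.3 282.2] 0.85 [593. -26. 111.]
used_tab1 top [164.  365.3] 0.65 [180.4 269.  111. ]
used_tab1 top [164.6 341.1] 0.58 [236.  270.9 111. ]
used_tab1 side [345.3 215.5] 0.58 [605.1 -31.2 111. ]
used_tab1 side [185.4 212.8] 0.56 [156.5 162.4 111. ]
used_tab1 side [200.6 207.1] 0.53 [205.8 177.8 111. ]
used_tab1 side [342.1 209.8] 0.52 [609.7   1.6 111. ]
```

View pics/w_b.png

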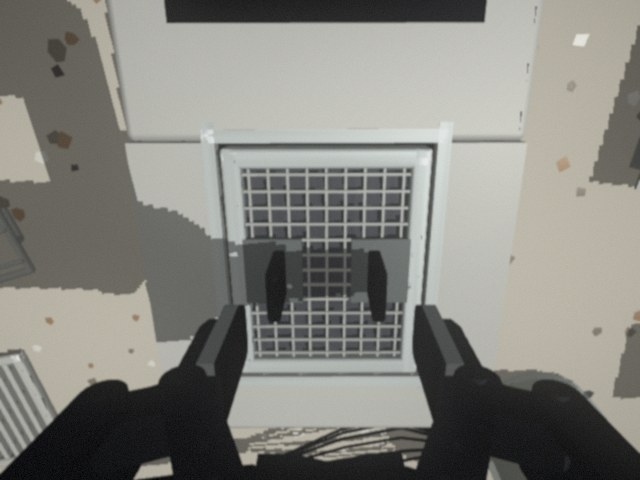

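View pics/s_b_c.png

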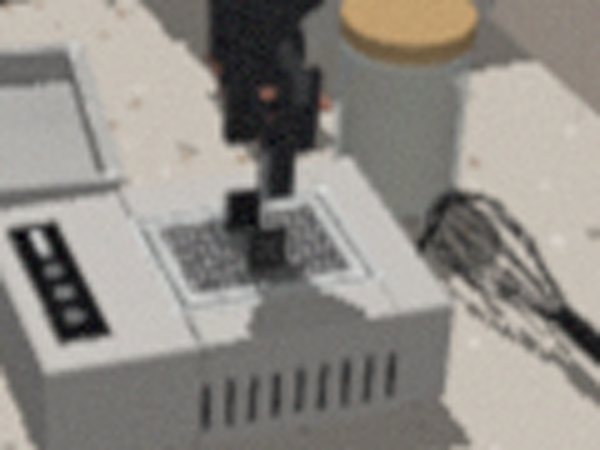

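Tabs at (276,285) and (377,285) are centred on about column 327, with the fingers on about 329.5, so the jaws need to go 1 mm towards -y. The side crop shows the jaw above the tabs.

Call:
play_rows:
  moves:
    - {"x": 0.05, "y": -0.1, "z": -1.5, "turn": 0, "jaw": 6.2}
    - {"x": 0, "y": 0, "z": -1.5, "turn": 0, "jaw": 6.2}
    - {"x": 0, "y": 0, "z": -0.8, "turn": 0, "jaw": 6.2}
    - {"x": 0, "y": 0, "z": -0.4, "turn": 0, "jaw": 6.2}
    - {"x": 0, "y": 0, "z": 0, "turn": 0, "jaw": 6.2}
    - {"x": 0, "y": 0, "z": 0, "turn": 0, "jaw": 6.2}

```text
t: 6.57
tool_pos: [0.6031, -0.0034, 0.0899]
tool_rot: [-1.569, 0.082, -0.083]
contact_force: [0.0, -1.0, 0.2]
opening: 0.0622
```

Call:
play_rows:
  moves:
    - {"x": 0, "y": 0, "z": -0.2, "turn": 0, "jaw": 6.2}
    - {"x": 0, "y": 0, "z": 0, "turn": 0, "jaw": 6.2}
    - {"x": 0, "y": 0, "z": 0, "turn": 0, "jaw": 6.2}

```text
t: 6.82
tool_pos: [0.6032, -0.0034, 0.0879]
tool_rot: [-1.569, 0.082, -0.084]
contact_force: [-0.5, 0.0, 0.2]
opening: 0.0618
```

```bash
python3 st.py
```

```text
t 6.82 pos [603.2  -3.4  87.9] ydir [ 9.e-04 -1.e-04 -1.e+00] jaw yaw 83.96 F [-0.54  0.    0.16] T [ 0.01 -0.   -0.01] open 61.8 q [-0.129  0.13   1.781 -0.     1.23  -1.594]
```

Call:
play_rows:
  moves:
    - {"x": 0, "y": 0, "z": -0.3, "turn": 0, "jaw": 6.2}
    - {"x": 0, "y": 0, "z": -0.2, "turn": 0, "jaw": 6.2}
    - {"x": 0, "y": 0, "z": -0.1, "turn": 0, "jaw": 6.2}
    - {"x": 0, "y": 0, "z": 0, "turn": 0, "jaw": 6.2}
    - {"x": 0, "y": 0, "z": 0, "turn": 0, "jaw": 6.2}

```text
t: 7.23
tool_pos: [0.6027, -0.0034, 0.0811]
tool_rot: [-1.569, 0.083, -0.083]
contact_force: [-0.2, -0.1, 0.5]
opening: 0.0618
```

Call:
play_rows:
  moves:
    - {"x": 0, "y": 0, "z": -0.1, "turn": 0, "jaw": 6.2}
    - {"x": 0, "y": 0, "z": 0, "turn": 0, "jaw": 6.2}

```text
t: 7.4
tool_pos: [0.6027, -0.0034, 0.0802]
tool_rot: [-1.569, 0.083, -0.083]
contact_force: [-0.7, -0.4, 0.6]
opening: 0.0621
```

Call:
play_rows:
  moves:
    - {"x": 0, "y": 0, "z": -0.1, "turn": 0, "jaw": 6.2}
    - {"x": 0, "y": 0, "z": 0, "turn": 0, "jaw": 6.2}

```text
t: 7.57
tool_pos: [0.6027, -0.0034, 0.0792]
tool_rot: [-1.569, 0.083, -0.083]
contact_force: [0.1, -0.0, 0.5]
opening: 0.0619
```

Call:
play_rows:
  moves:
    - {"x": 0, "y": 0, "z": -0.1, "turn": 0, "jaw": 6.2}
    - {"x": 0, "y": 0, "z": 0, "turn": 0, "jaw": 6.2}

```text
t: 7.73
tool_pos: [0.6027, -0.0034, 0.0781]
tool_rot: [-1.569, 0.083, -0.083]
contact_force: [-0.1, -0.5, 0.1]
opening: 0.0617
```

Call:
play_rows:
  moves:
    - {"x": 0, "y": 0, "z": -0.1, "turn": 0, "jaw": 6.2}
    - {"x": 0, "y": 0, "z": 0, "turn": 0, "jaw": 6.2}

```text
t: 7.9
tool_pos: [0.603, -0.0034, 0.0776]
tool_rot: [-1.569, 0.083, -0.083]
contact_force: [-0.5, 0.5, 1.1]
opening: 0.0619
```

Call:
play_rows:
  moves:
    - {"x": 0, "y": 0, "z": -0.05, "turn": 0, "jaw": 6.2}
    - {"x": 0, "y": 0, "z": 0, "turn": 0, "jaw": 6.2}

```text
t: 8.07
tool_pos: [0.603, -0.0034, 0.0775]
tool_rot: [-1.569, 0.083, -0.083]
contact_force: [-2.4, -0.3, 5.0]
opening: 0.062
```

Call:
play_rows:
  moves:
    - {"x": 0, "y": 0, "z": -0.05, "turn": 0, "jaw": 6.2}
    - {"x": 0, "y": 0, "z": 0, "turn": 0, "jaw": 6.2}

```text
t: 8.23
tool_pos: [0.603, -0.0034, 0.0775]
tool_rot: [-1.569, 0.083, -0.083]
contact_force: [-3.8, 0.6, 7.6]
opening: 0.0621
```

Contact came at TCP 77.5 mm with the jaw at 62 mm, as my finger-arc model predicts. So I'll rise a little and pinch.

Call:
play_rows:
  moves:
    - {"x": 0, "y": 0, "z": 0.6, "turn": 0, "jaw": 6.0}
    - {"x": 0, "y": 0, "z": 0.1, "turn": 0, "jaw": 5.6}
    - {"x": 0, "y": 0, "z": 0, "turn": 0, "jaw": 5.2}
    - {"x": 0, "y": 0, "z": 0, "turn": 0, "jaw": 4.8}
    - {"x": 0, "y": 0, "z": 0, "turn": 0, "jaw": 4.8}
  squeeze: 20

```text
t: 8.65
tool_pos: [0.6033, -0.0037, 0.0841]
tool_rot: [-1.57, 0.082, -0.084]
contact_force: [-0.6, -1.0, 6.0]
opening: 0.0481
```

```bash
python3 st.py
```

```text
t 8.65 pos [603.3  -3.7  84.1] ydir [ 1.2e-03 -6.0e-04 -1.0e+00] jaw yaw 83.96 F [-0.64 -1.04  5.96] T [-0.26  0.15  0.02] open 48.1 q [-0.129  0.134  1.782 -0.     1.223 -1.594]
```

Call:
play_rows:
  moves:
    - {"x": 0, "y": 0, "z": 0, "turn": 0, "jaw": 4.4}
    - {"x": 0, "y": 0, "z": 0, "turn": 0, "jaw": 4.0}
    - {"x": 0, "y": 0, "z": 0, "turn": 0, "jaw": 3.8}
    - {"x": 0, "y": 0, "z": 0, "turn": 0, "jaw": 3.8}
    - {"x": 0, "y": 0, "z": 0, "turn": 0, "jaw": 3.8}

```text
t: 9.07
tool_pos: [0.6035, -0.0036, 0.085]
tool_rot: [-1.569, 0.082, -0.084]
contact_force: [-3.8, 0.5, 8.8]
opening: 0.0383
```

```bash
python3 st.py
```

```text
t 9.07 pos [603.5  -3.6  85. ] ydir [ 1.4e-03 -3.0e-04 -1.0e+00] jaw yaw 83.96 F [-3.78  0.53  8.84] T [-0.14  0.54  0.02] open 38.3 q [-0.129  0.134  1.782 -0.     1.225 -1.594]
```

Call:
play_rows:
  moves:
    - {"x": 0, "y": 0, "z": 0, "turn": 0, "jaw": 3.65}
    - {"x": 0, "y": 0, "z": 0, "turn": 0, "jaw": 3.65}
    - {"x": 0, "y": 0, "z": 0.1, "turn": 0, "jaw": 3.65}
    - {"x": 0, "y": 0, "z": 0, "turn": 0, "jaw": 3.65}

```text
t: 9.4
tool_pos: [0.6035, -0.0037, 0.0856]
tool_rot: [-1.57, 0.082, -0.084]
contact_force: [-1.6, -1.1, 6.5]
opening: 0.0366
```

Call:
play_rows:
  moves:
    - {"x": 0, "y": 0, "z": 0.15, "turn": 0, "jaw": 3.65}
    - {"x": 0, "y": 0, "z": 0, "turn": 0, "jaw": 3.65}

```text
t: 9.57
tool_pos: [0.6034, -0.0035, 0.0861]
tool_rot: [-1.569, 0.082, -0.084]
contact_force: [1.1, -1.5, 1.0]
opening: 0.0367
```

```bash
python3 st.py
```

```text
t 9.57 pos [603.4  -3.5  86.1] ydir [ 1.6e-03 -3.0e-04 -1.0e+00] jaw yaw 83.95 F [ 1.14 -1.47  1.04] T [-0.23 -0.25 -0.02] open 36.7 q [-0.129  0.132  1.782 -0.     1.226 -1.594]
```

Call:
play_rows:
  moves:
    - {"x": 0, "y": 0, "z": 0.15, "turn": 0, "jaw": 3.65}
    - {"x": 0, "y": 0, "z": 0, "turn": 0, "jaw": 3.65}

```text
t: 9.73
tool_pos: [0.6021, -0.0031, 0.0864]
tool_rot: [-1.569, 0.084, -0.082]
contact_force: [1.9, -0.2, -0.5]
opening: 0.0366
```

Call:
play_rows:
  moves:
    - {"x": 0, "y": 0, "z": 0.15, "turn": 0, "jaw": 3.65}
    - {"x": 0, "y": 0, "z": 0, "turn": 0, "jaw": 3.65}

```text
t: 9.9
tool_pos: [0.6019, -0.0031, 0.0878]
tool_rot: [-1.569, 0.084, -0.081]
contact_force: [-0.1, 0.2, -1.7]
opening: 0.0366
```

```bash
python3 st.py; python3 w.py c; python3 -c "
import cv2
im=cv2.imread('pics/s_c.png')[170:260,290:410];cv2.imwrite('pics/s_c_c.png',cv2.resize(im,None,fx=5,fy=5,interpolation=cv2.INTER_CUBIC))"
```

```text
t 9.9 pos [601.9  -3.1  87.8] ydir [-2.1e-03  6.0e-04 -1.0e+00] jaw yaw 83.96 F [-0.07  0.21 -1.72] T [-0.01 -0.05 -0.03] open 36.6 q [-0.129  0.129  1.782  0.     1.233 -1.594]
t 9.9 pos [601.9  -3.1  87.8] ydir [-2.1e-03  6.0e-04 -1.0e+00] jaw yaw 83.96 F [-0.07  0.21 -1.72] T [-0.01 -0.05 -0.03] open 36.6 q [-0.129  0.129  1.782  0.     1.233 -1.594]
```

View pics/w_c.png

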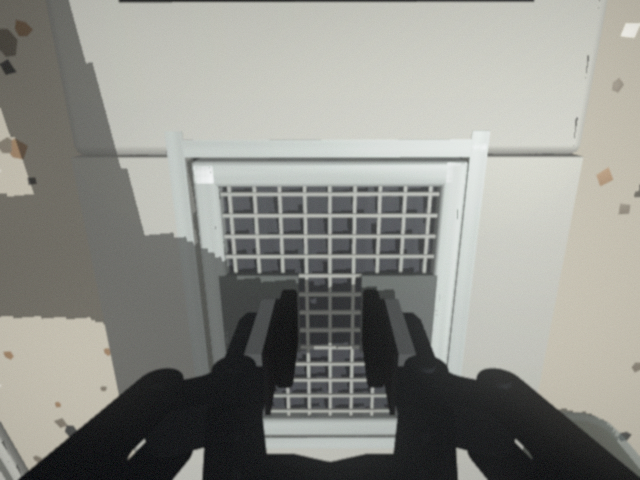

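Tabs are pinched between the pads, and the −1.7 N reading matches the filter's weight, so it is riding free. Lifting on.

Call:
play_rows:
  moves:
    - {"x": 0, "y": 0, "z": 0.3, "turn": 0, "jaw": 3.65}
    - {"x": 0, "y": 0, "z": 0.3, "turn": 0, "jaw": 3.65}
    - {"x": 0, "y": 0, "z": 0, "turn": 0, "jaw": 3.65}

```text
t: 10.3
tool_pos: [0.6033, -0.0034, 0.0957]
tool_rot: [-1.569, 0.082, -0.084]
contact_force: [0.4, -0.7, -1.5]
opening: 0.0366
```

Call:
play_rows:
  moves:
    - {"x": 0, "y": 0, "z": 0.5, "turn": 0, "jaw": 3.65}
    - {"x": 0, "y": 0, "z": 1, "turn": 0, "jaw": 3.65}
    - {"x": 0, "y": 0, "z": 2, "turn": 0, "jaw": 3.65}
    - {"x": 0, "y": 0, "z": 2, "turn": 0, "jaw": 3.65}
    - {"x": 0, "y": 0, "z": 2, "turn": 0, "jaw": 3.65}
    - {"x": 0, "y": 0, "z": 0, "turn": 0, "jaw": 3.65}

```text
t: 10.8
tool_pos: [0.606, -0.0037, 0.1764]
tool_rot: [-1.57, 0.075, -0.091]
contact_force: [0.9, -0.2, -0.9]
opening: 0.0368
```

```bash
python3 w.py d well:.082 seal:.0705 tray_floor:.003 tray:0
```

```text
t 10.8 pos [606.   -3.7 176.4] ydir [ 0.0101 -0.0013 -0.9999] jaw yaw 83.96 F [ 0.85 -0.17 -0.95] T [-0.02 -0.07  0.06] open 36.8 q [-0.129  0.041  1.718  0.     1.372 -1.594]
well top [419.6 259. ] 0.27 [ 446.8 -333.8   82. ]
well side [340.  219.3] 0.75 [600.4  -5.4  82. ]
seal side [336.7 219.9] 0.68 [596.9  10.7  70.5]
tray_floor top [170.6 243.1] 0.79 [478.7 304.    3. ]
tray_floor side [351.9 316.1] 0.39 [ 488.2 -329.1    3. ]
tray top [167.4 242. ] 0.73 [481.7 313.5   0. ]
tray top [409.8 257.5] 0.51 [ 456.9 -324.7    0. ]
tray side [270.3 201.5] 0.77 [468.2 302.9   0. ]
```

View pics/w_d.png

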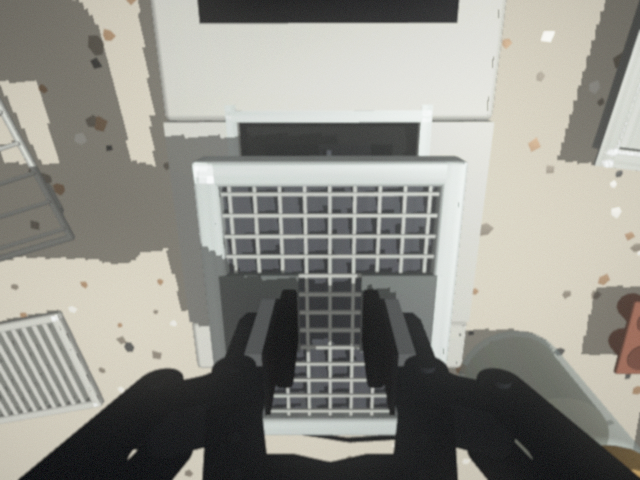

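View pics/t_d.png

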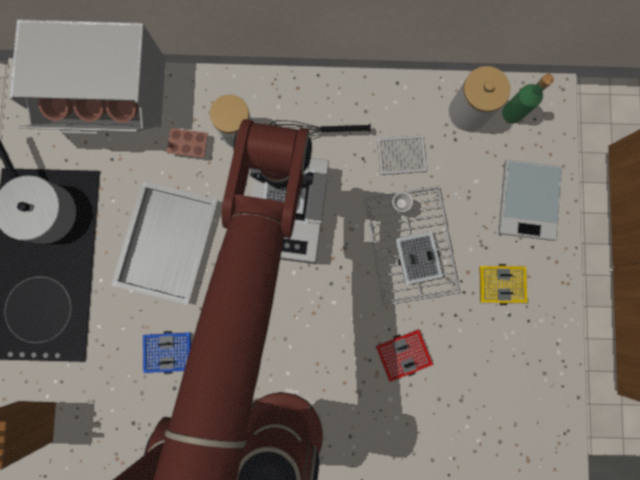

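View pics/s_d.png

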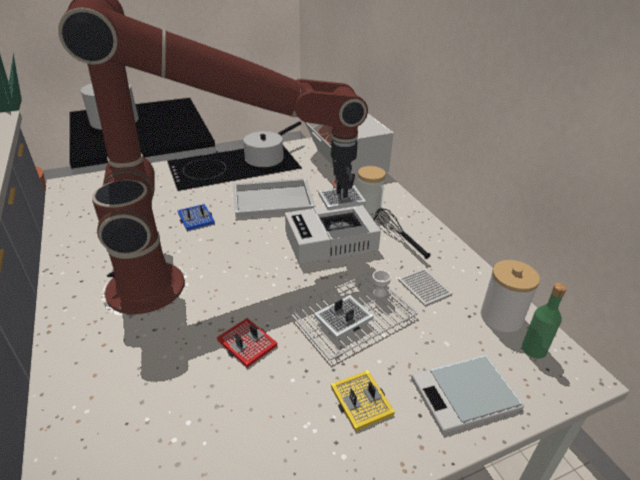

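The used filter is out, level in the jaws at wrist (330,300), and the open well shows behind it. The tray is at top (167,243). I'll carry it there.

Call:
play_rows:
  moves:
    - {"x": -0.6, "y": 1.6, "z": 0, "turn": 0, "jaw": 3.65}
    - {"x": -1.2, "y": 3.0, "z": 0, "turn": -1, "jaw": 3.65}
    - {"x": -1.4, "y": 3.5, "z": 0, "turn": -1, "jaw": 3.65}
    - {"x": -1.4, "y": 3.5, "z": 0, "turn": -1, "jaw": 3.65}
    - {"x": -1.4, "y": 3.5, "z": 0, "turn": -1, "jaw": 3.65}
    - {"x": -1.4, "y": 3.5, "z": 0, "turn": -1, "jaw": 3.65}
    - {"x": -1.4, "y": 3.5, "z": 0, "turn": -1, "jaw": 3.65}
    - {"x": -1.4, "y": 3.5, "z": 0, "turn": -1, "jaw": 3.65}

```text
t: 12.22
tool_pos: [0.5, 0.2542, 0.1702]
tool_rot: [-1.563, 0.179, -0.18]
contact_force: [0.7, 0.7, -1.8]
opening: 0.0365
```

Call:
play_rows:
  moves:
    - {"x": -1.2, "y": 3.0, "z": -1, "turn": 0, "jaw": 3.65}
    - {"x": -1.05, "y": 2.6, "z": -2, "turn": 0, "jaw": 3.65}
    - {"x": 0, "y": 0, "z": -3, "turn": 0, "jaw": 3.65}
    - {"x": 0, "y": 0, "z": -3, "turn": 0, "jaw": 3.65}
    - {"x": 0, "y": 0, "z": -1, "turn": 0, "jaw": 3.65}
    - {"x": 0, "y": 0, "z": 0, "turn": 0, "jaw": 3.65}
    - {"x": 0, "y": 0, "z": 0, "turn": 0, "jaw": 3.65}

```text
t: 12.8
tool_pos: [0.4785, 0.3084, 0.0701]
tool_rot: [-1.564, 0.179, -0.179]
contact_force: [0.9, 0.2, -1.6]
opening: 0.0364
```

```bash
python3 w.py e tray_floor:.003
```

```text
t 12.8 pos [478.5 308.4  70.1] ydir [-3.e-04 -1.e-04 -1.e+00] jaw yaw 76.93 F [ 0.95  0.15 -1.56] T [ 0.02 -0.   -0.03] open 36.4 q [ 0.442  0.077  1.871  0.     1.194 -0.901]
tray_floor top [167.9 243.8] 0.66 [476.7 310.9   3. ]
tray_floor side [271.9 200.9] 0.82 [473.5 300.1   3. ]
```

View pics/w_e.png

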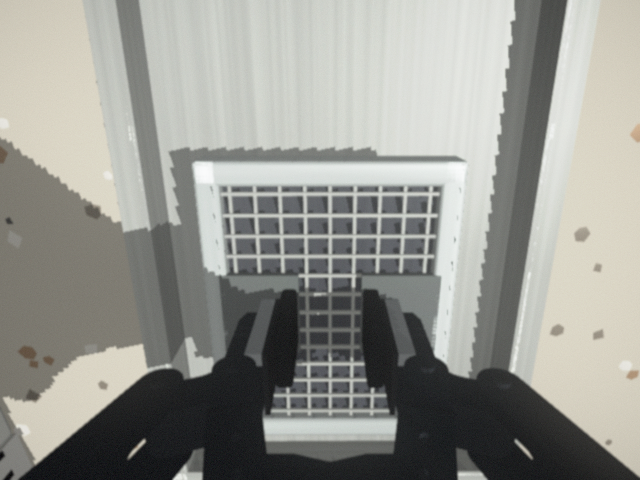

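View pics/s_e.png

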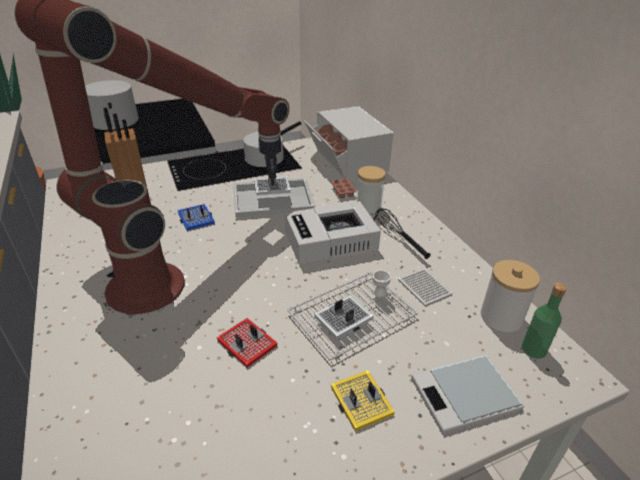

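The filter hangs level over the tray floor, clear of both long walls at columns 130 and 540. Lowering gently.

Call:
play_rows:
  moves:
    - {"x": 0, "y": 0, "z": -1.5, "turn": 0, "jaw": 3.65}
    - {"x": 0, "y": 0, "z": -1.5, "turn": 0, "jaw": 3.65}
    - {"x": 0, "y": 0, "z": -1, "turn": 0, "jaw": 3.65}
    - {"x": 0, "y": 0, "z": -0.6, "turn": 0, "jaw": 3.65}
    - {"x": 0, "y": 0, "z": 0, "turn": 0, "jaw": 3.65}
    - {"x": 0, "y": 0, "z": 0, "turn": 0, "jaw": 3.65}

```text
t: 13.6
tool_pos: [0.4784, 0.3086, 0.0239]
tool_rot: [-1.563, 0.179, -0.179]
contact_force: [0.3, -0.9, -1.7]
opening: 0.0367
```

Call:
play_rows:
  moves:
    - {"x": 0, "y": 0, "z": -0.1, "turn": 0, "jaw": 3.65}
    - {"x": 0, "y": 0, "z": -0.1, "turn": 0, "jaw": 3.65}
    - {"x": 0, "y": 0, "z": 0, "turn": 0, "jaw": 3.65}

```text
t: 13.85
tool_pos: [0.4787, 0.3088, 0.0224]
tool_rot: [-1.563, 0.178, -0.179]
contact_force: [0.5, 0.3, -2.7]
opening: 0.0364
```

Call:
play_rows:
  moves:
    - {"x": 0, "y": 0, "z": -0.1, "turn": 0, "jaw": 3.65}
    - {"x": 0, "y": 0, "z": 0, "turn": 0, "jaw": 3.65}

```text
t: 14.02
tool_pos: [0.4784, 0.3087, 0.0209]
tool_rot: [-1.563, 0.179, -0.179]
contact_force: [0.1, 0.4, -2.2]
opening: 0.0367
```

Call:
play_rows:
  moves:
    - {"x": 0, "y": 0, "z": -0.1, "turn": 0, "jaw": 3.65}
    - {"x": 0, "y": 0, "z": 0, "turn": 0, "jaw": 3.65}

```text
t: 14.18
tool_pos: [0.4782, 0.3086, 0.0197]
tool_rot: [-1.564, 0.179, -0.179]
contact_force: [-0.1, -0.9, -2.7]
opening: 0.0366
```

Call:
play_rows:
  moves:
    - {"x": 0, "y": 0, "z": -0.05, "turn": 0, "jaw": 3.65}
    - {"x": 0, "y": 0, "z": 0, "turn": 0, "jaw": 3.65}

```text
t: 14.35
tool_pos: [0.4783, 0.3086, 0.0193]
tool_rot: [-1.563, 0.179, -0.179]
contact_force: [-0.5, 0.1, -1.8]
opening: 0.0366
```

Call:
play_rows:
  moves:
    - {"x": 0, "y": 0, "z": -0.05, "turn": 0, "jaw": 3.65}
    - {"x": 0, "y": 0, "z": 0, "turn": 0, "jaw": 3.65}

```text
t: 14.52
tool_pos: [0.4784, 0.3087, 0.0191]
tool_rot: [-1.563, 0.179, -0.179]
contact_force: [-0.2, -0.9, -0.4]
opening: 0.0367
```

Call:
play_rows:
  moves:
    - {"x": 0, "y": 0, "z": -0.05, "turn": 0, "jaw": 3.65}
    - {"x": 0, "y": 0, "z": 0, "turn": 0, "jaw": 3.65}

```text
t: 14.68
tool_pos: [0.4784, 0.3089, 0.019]
tool_rot: [-1.563, 0.179, -0.179]
contact_force: [-3.6, 0.3, 3.6]
opening: 0.0365
```

Call:
play_rows:
  moves:
    - {"x": 0, "y": 0, "z": -0.05, "turn": 0, "jaw": 3.65}
    - {"x": 0, "y": 0, "z": 0, "turn": 0, "jaw": 3.65}

```text
t: 14.85
tool_pos: [0.4785, 0.3091, 0.0191]
tool_rot: [-1.563, 0.179, -0.179]
contact_force: [-5.2, 0.6, 7.6]
opening: 0.0366
```

Call:
play_rows:
  moves:
    - {"x": 0, "y": 0, "z": 0.03, "turn": 0, "jaw": 3.9}
    - {"x": 0, "y": 0, "z": -0.03, "turn": 0, "jaw": 4.2}
    - {"x": 0, "y": 0, "z": -0.05, "turn": 0, "jaw": 4.5}
    - {"x": 0, "y": 0, "z": -0.05, "turn": 0, "jaw": 4.8}
    - {"x": 0, "y": 0, "z": -0.05, "turn": 0, "jaw": 5.1}
    - {"x": 0, "y": 0, "z": 0, "turn": 0, "jaw": 5.5}
    - {"x": 0, "y": 0, "z": 0, "turn": 0, "jaw": 6.0}
    - {"x": 0, "y": 0, "z": 0, "turn": 0, "jaw": 6.3}

```text
t: 15.52
tool_pos: [0.478, 0.3084, 0.0158]
tool_rot: [-1.564, 0.179, -0.178]
contact_force: [0.3, 0.0, -0.2]
opening: 0.0632
```

```bash
python3 w.py f
```

```text
t 15.52 pos [478.  308.4  15.8] ydir [-7.e-04 -5.e-04 -1.e+00] jaw yaw 76.95 F [ 0.26  0.05 -0.18] T [-0.01 -0.01 -0.03] open 63.2 q [ 0.442  0.154  1.891 -0.     1.097 -0.901]
```

View pics/w_f.png

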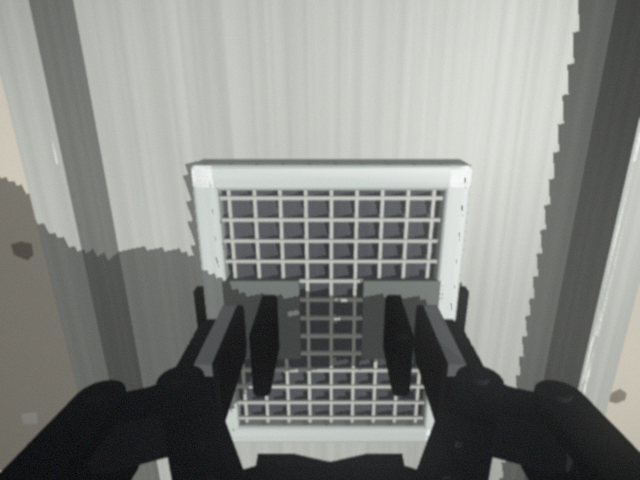

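Released: tabs sprung out at (262,345) and (397,345), noses out both sides, frame flat on the tray floor. On to the clean filter.

Call:
play_rows:
  moves:
    - {"x": 0, "y": 0, "z": 1, "turn": 0, "jaw": 6.3}
    - {"x": 0, "y": 0, "z": 2, "turn": 0, "jaw": 6.5}
    - {"x": 0, "y": 0, "z": 4, "turn": 0, "jaw": 6.5}
    - {"x": 0, "y": 0, "z": 4, "turn": 0, "jaw": 6.5}
    - {"x": 0, "y": 0, "z": 4, "turn": 0, "jaw": 6.5}
    - {"x": 0, "y": -2, "z": 3, "turn": 1, "jaw": 6.5}
    - {"x": -0.2, "y": -3.7, "z": 1, "turn": 2, "jaw": 6.5}
    - {"x": -0.2, "y": -3.8, "z": 1, "turn": 2, "jaw": 6.5}

```text
t: 16.33
tool_pos: [0.4752, 0.2137, 0.2204]
tool_rot: [-1.566, 0.102, -0.111]
contact_force: [1.3, -0.4, -0.9]
opening: 0.0648
```

Call:
play_rows:
  moves:
    - {"x": -0.2, "y": -3.8, "z": 0, "turn": 2, "jaw": 6.5}
    - {"x": -0.2, "y": -3.8, "z": 0, "turn": 2, "jaw": 6.5}
    - {"x": -0.2, "y": -3.8, "z": 0, "turn": 2, "jaw": 6.5}
    - {"x": -0.2, "y": -3.8, "z": 0, "turn": 2, "jaw": 6.5}
    - {"x": -0.2, "y": -3.8, "z": 0, "turn": 2, "jaw": 6.5}
    - {"x": -0.2, "y": -3.8, "z": 0, "turn": 2, "jaw": 6.5}
    - {"x": -0.2, "y": -3.8, "z": 0, "turn": 2, "jaw": 6.5}
    - {"x": -0.2, "y": -3.8, "z": 0, "turn": 2, "jaw": 6.5}

```text
t: 17.0
tool_pos: [0.4578, -0.0921, 0.2174]
tool_rot: [-1.569, -0.112, 0.109]
contact_force: [0.0, 0.1, -0.1]
opening: 0.0652
```

Call:
play_rows:
  moves:
    - {"x": -0.4, "y": -3.8, "z": 0, "turn": 2, "jaw": 6.5}
    - {"x": -0.4, "y": -3.8, "z": 0, "turn": 2, "jaw": 6.5}
    - {"x": -0.4, "y": -3.8, "z": 0, "turn": 0, "jaw": 6.5}
    - {"x": -0.4, "y": -3.8, "z": 0, "turn": 0, "jaw": 6.5}
    - {"x": -0.4, "y": -3.5, "z": 0, "turn": 0, "jaw": 6.5}
    - {"x": 0, "y": -3.5, "z": 0, "turn": 0, "jaw": 6.5}
    - {"x": 0, "y": 0, "z": 0, "turn": 0, "jaw": 6.5}
    - {"x": 0, "y": 0, "z": 0, "turn": 0, "jaw": 6.5}

```text
t: 17.67
tool_pos: [0.4378, -0.3138, 0.2168]
tool_rot: [-1.565, -0.162, 0.162]
contact_force: [-0.1, 0.5, 0.8]
opening: 0.0651
```

```bash
python3 w.py g clean_mid:.043 clean_tab1:.043 tray:0 used_mid:.024
```

```text
t 17.67 pos [ 437.8 -313.8  216.8] ydir [ 1.e-04  2.e-04 -1.e+00] jaw yaw 101.79 F [-0.13  0.52  0.81] T [-0.04  0.01  0.  ] open 65.1 q [-0.76  -0.145  1.829  0.     1.458 -2.537]
clean_mid wrist [12.1 73.1] 0.79 [ 391.9 -550.1   43. ]
clean_mid wrist [290.5 217.5] 0.61 [ 456.8 -340.4   43. ]
clean_mid top [404.9 359.8] 0.88 [ 197.9 -306.1   43. ]
clean_mid top [507.1 286.8] 0.64 [ 385.1 -563.6   43. ]
clean_mid top [420.3 257.9] 0.63 [ 452.9 -343.5   43. ]
clean_mid side [245.9 337.4] 0.82 [ 202.1 -330.7   43. ]
clean_mid side [361.1 395.6] 0.71 [ 383.9 -581.5   43. ]
clean_mid side [346.6 311.2] 0.66 [ 464.  -342.8   43. ]
clean_tab1 wrist [325.1 219. ] 0.95 [ 452.5 -313.5   43. ]
clean_tab1 wrist [ 0.  39.9] 0.88 [ 371.6 -557.4   43. ]
clean_tab1 wrist [257.  219.4] 0.85 [ 463.6 -365.9   43. ]
clean_tab1 top [407.6 367. ] 0.52 [ 180.5 -312.9   43. ]
clean_tab1 top [503.7 295.1] 0.52 [ 364.  -554.6   43. ]
clean_tab1 top [508.1 271.9] 0.5 [ 422.9 -566.7   43. ]
clean_tab1 side [373.3 394.7] 0.65 [ 409.1 -589.5   43. ]
clean_tab1 side [254.  332.7] 0.59 [ 224.3 -323.6   43. ]
clean_tab1 side [338.7 307.7] 0.54 [ 450.5 -323.7   43. ]
clean_tab1 side [350.6 392. ] 0.46 [ 367.1 -564.8   43. ]
tray top [285.2 193. ] 0.17 [620.8   8.4   0. ]
tray side [273.  201.1] 0.85 [478.1 302.    0. ]
used_mid top [164.9 354.3] 0.85 [194.9 295.4  24. ]
used_mid top [173.7 245.8] 0.38 [469.8 289.1  24. ]
used_mid side [270.9 194.9] 0.95 [473.2 307.8  24. ]
used_mid side [197.3 210.7] 0.77 [207.5 299.8  24. ]
```

View pics/w_g.png

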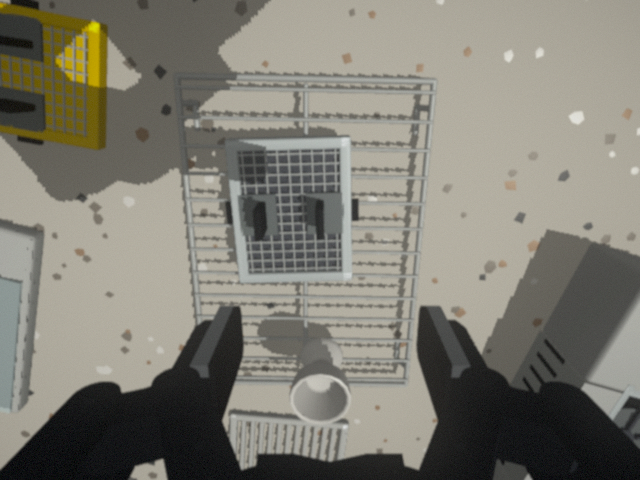

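View pics/t_g.png

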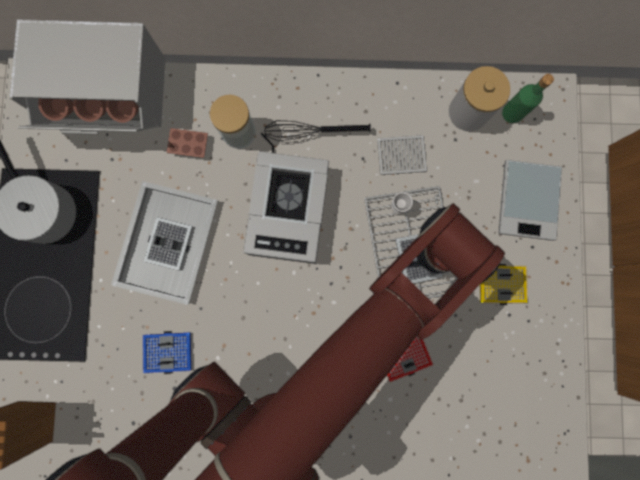

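The clean grey filter is on the rack at wrist (292,210), with the egg cup at (320,390) and the yellow look-alike top left. The top view confirms the used filter is lying in the tray at (170,243). Now precise corners.

```bash
python3 - <<'E'
import cv2
im=cv2.imread('pics/w_g.png')[120:300,210:380]
cv2.imwrite('pics/w_g_c.png',cv2.resize(im,None,fx=3.3,fy=3.3,interpolation=cv2.INTER_CUBIC))
E
```

```text
(no output)
```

View pics/w_g_c.png

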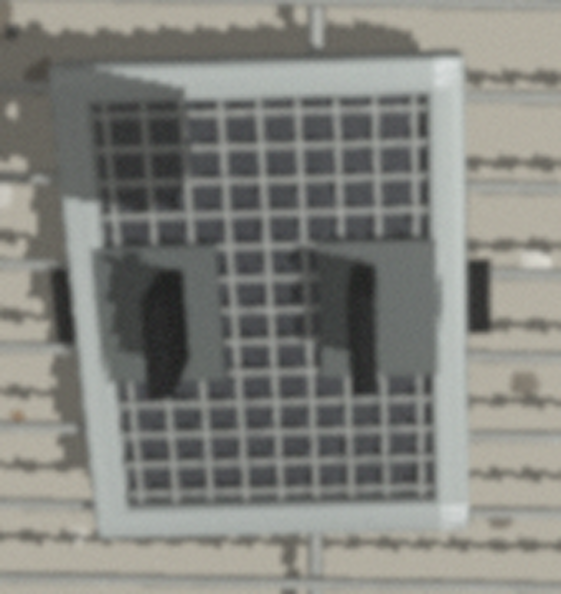

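```bash
python3 - <<'E'
from cor import *
from st import st
d=eyes.get_image('wrist')
f=lambda L:[(210+x/3.3,120+y/3.3) for x,y in L]
corners(d,f([(52,68),(462,57),(468,522),(102,532)]),.036,'frame')
st()
E
```

```text
frame Q [[409.7, -397.5], [388.0, -306.4], [501.4, -279.1], [523.3, -370.1]] mean [ 455.6 -338.3] sides [93.6, 116.6, 93.6, 116.9] edge angs [103.4, 13.5, -76.4, -166.5]
t 18.47 pos [ 438.3 -312.4  216.3] ydir [-0.  0. -1.] jaw yaw 101.96 F [-0.16  0.5  -0.73] T [-0.01  0.03  0.  ] open 65.1 q [-0.757 -0.146  1.83   0.     1.457 -2.537]
```

Call:
play_rows:
  moves:
    - {"x": 0.8, "y": -1.3, "z": 0, "turn": 1.5, "jaw": 6.2}
    - {"x": 0.9, "y": -1.4, "z": 0, "turn": 0, "jaw": 6.2}
    - {"x": 0, "y": 0, "z": -3, "turn": 0, "jaw": 6.2}
    - {"x": 0, "y": 0, "z": -4, "turn": 0, "jaw": 6.2}
    - {"x": 0, "y": 0, "z": -4, "turn": 0, "jaw": 6.2}
    - {"x": 0, "y": 0, "z": -2, "turn": 0, "jaw": 6.2}
    - {"x": 0, "y": 0, "z": 0, "turn": 0, "jaw": 6.2}
    - {"x": 0, "y": 0, "z": 0, "turn": 0, "jaw": 6.2}

```text
t: 19.13
tool_pos: [0.4546, -0.3388, 0.0852]
tool_rot: [-1.561, -0.183, 0.186]
contact_force: [-0.7, 0.4, -0.3]
opening: 0.0621
```

```bash
python3 w.py h clean_tab1:.064
```

```text
t 19.13 pos [ 454.6 -338.8   85.2] ydir [-0.0021  0.002  -1.    ] jaw yaw 103.45 F [-0.7   0.38 -0.33] T [-0.01 -0.04 -0.01] open 62.1 q [-0.772  0.054  1.867 -0.     1.224 -2.577]
clean_tab1 wrist [379.7 282.1] 0.73 [ 444.7 -318.3   64. ]
clean_tab1 wrist [268.5 280. ] 0.71 [ 454.7 -364.9   64. ]
clean_tab1 top [408.  367.4] 0.54 [ 182.5 -310.1   64. ]
clean_tab1 top [506.9 275. ] 0.53 [ 413.8 -555.4   64. ]
clean_tab1 top [505.6 296.4] 0.38 [ 360.7 -551.4   64. ]
clean_tab1 side [377.8 391.3] 0.67 [ 413.1 -598.3   64. ]
clean_tab1 side [350.1 315.6] 0.63 [ 455.4 -378.4   64. ]
clean_tab1 side [338.6 304.3] 0.6 [ 445.7 -331.5   64. ]
clean_tab1 side [250.9 331.5] 0.6 [ 214.4 -336.2   64. ]
```

View pics/w_h.png

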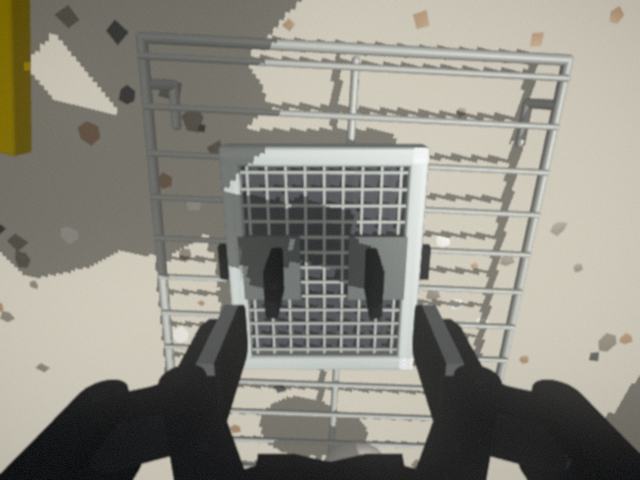

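```bash
python3 - <<'E'
import cv2
im=cv2.imread('pics/w_h.png')[130:385,200:445]
cv2.imwrite('pics/w_h_c.png',cv2.resize(im,None,fx=2.3,fy=2.3,interpolation=cv2.INTER_CUBIC))
im=cv2.imread('pics/w_b.png')[130:385,200:445]
cv2.imwrite('pics/w_b_c.png',cv2.resize(im,None,fx=2.3,fy=2.3,interpolation=cv2.INTER_CUBIC))
E
```

```text
(no output)
```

View pics/w_h_c.png

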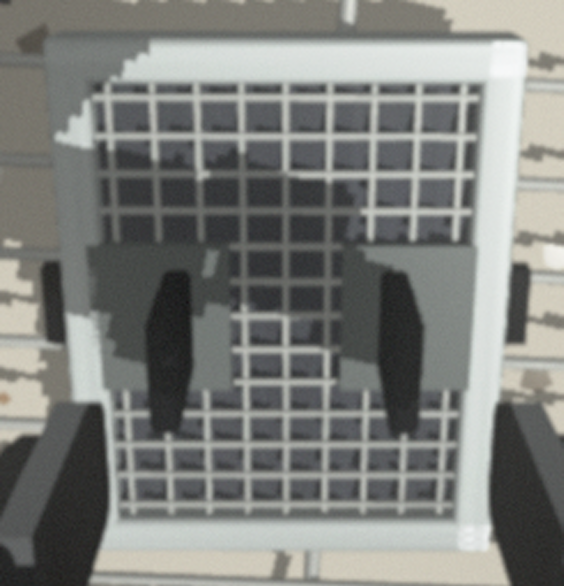

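View pics/w_b_c.png

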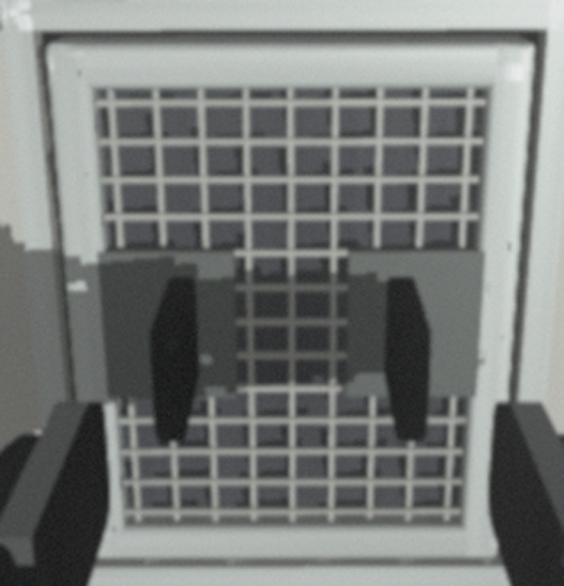

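The tabs at columns 274 and 374 are centred on 324 against 329.5 for the jaw, so I'll shift about 2.3 mm towards -y. Yaw matches. Then I'll descend to touch the frame.

Call:
play_rows:
  moves:
    - {"x": 0.05, "y": -0.22, "z": -1.5, "turn": 0, "jaw": 6.2}
    - {"x": 0, "y": 0, "z": -1.5, "turn": 0, "jaw": 6.2}
    - {"x": 0, "y": 0, "z": -1.2, "turn": 0, "jaw": 6.2}
    - {"x": 0, "y": 0, "z": -0.7, "turn": 0, "jaw": 6.2}
    - {"x": 0, "y": 0, "z": -0.3, "turn": 0, "jaw": 6.2}
    - {"x": 0, "y": 0, "z": 0, "turn": 0, "jaw": 6.2}
    - {"x": 0, "y": 0, "z": 0, "turn": 0, "jaw": 6.2}

```text
t: 20.02
tool_pos: [0.4561, -0.3418, 0.0348]
tool_rot: [-1.563, -0.185, 0.184]
contact_force: [-0.6, -0.1, 0.5]
opening: 0.0619
```

```bash
python3 w.py i
```

```text
t 20.02 pos [ 456.1 -341.8   34.8] ydir [ 5.e-04 -5.e-04 -1.e+00] jaw yaw 103.46 F [-0.58 -0.11  0.54] T [-0.03  0.02  0.02] open 61.9 q [-0.774  0.127  1.884  0.     1.129 -2.579]
```

View pics/w_i.png

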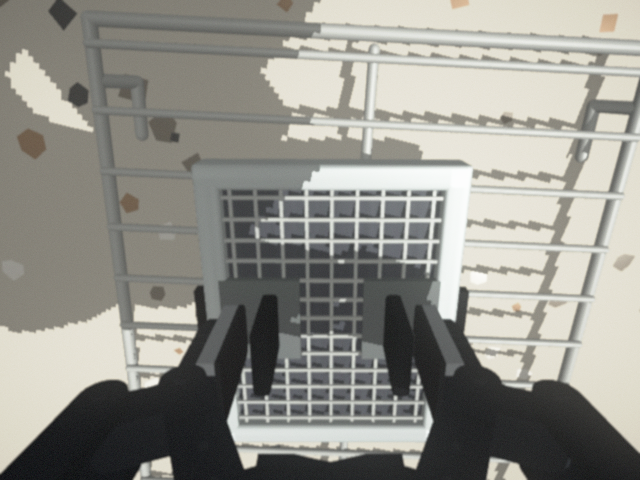

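The tabs are centred between the fingers at columns 264 and 398. Next comes the touch.

Call:
play_rows:
  moves:
    - {"x": 0, "y": 0, "z": -0.2, "turn": 0, "jaw": 6.2}
    - {"x": 0, "y": 0, "z": -0.1, "turn": 0, "jaw": 6.2}
    - {"x": 0, "y": 0, "z": 0, "turn": 0, "jaw": 6.2}

```text
t: 20.42
tool_pos: [0.4557, -0.3415, 0.0312]
tool_rot: [-1.563, -0.184, 0.184]
contact_force: [0.3, -0.3, 0.0]
opening: 0.0616
```

Call:
play_rows:
  moves:
    - {"x": 0, "y": 0, "z": -0.1, "turn": 0, "jaw": 6.2}
    - {"x": 0, "y": 0, "z": 0, "turn": 0, "jaw": 6.2}

```text
t: 20.58
tool_pos: [0.4559, -0.3417, 0.0305]
tool_rot: [-1.563, -0.185, 0.184]
contact_force: [-0.8, 0.5, 0.6]
opening: 0.0626
```

Call:
play_rows:
  moves:
    - {"x": 0, "y": 0, "z": -0.08, "turn": 0, "jaw": 6.2}
    - {"x": 0, "y": 0, "z": 0, "turn": 0, "jaw": 6.2}

```text
t: 20.75
tool_pos: [0.4559, -0.3417, 0.0304]
tool_rot: [-1.563, -0.184, 0.185]
contact_force: [-2.0, 1.6, 5.8]
opening: 0.062
```

Call:
play_rows:
  moves:
    - {"x": 0, "y": 0, "z": 0.4, "turn": 0, "jaw": 5.9}
    - {"x": 0, "y": 0, "z": 0, "turn": 0, "jaw": 5.5}
    - {"x": 0, "y": 0, "z": 0, "turn": 0, "jaw": 5.1}
    - {"x": 0, "y": 0, "z": 0.06, "turn": 0, "jaw": 4.7}
    - {"x": 0, "y": 0, "z": 0.06, "turn": 0, "jaw": 4.3}
    - {"x": 0, "y": 0, "z": 0.04, "turn": 0, "jaw": 3.9}
    - {"x": 0, "y": 0, "z": 0, "turn": 0, "jaw": 3.65}
    - {"x": 0, "y": 0, "z": 0, "turn": 0, "jaw": 3.65}
  squeeze: 20

```text
t: 21.42
tool_pos: [0.456, -0.3419, 0.0356]
tool_rot: [-1.564, -0.185, 0.184]
contact_force: [-0.4, 0.2, 4.1]
opening: 0.0365
```

Call:
play_rows:
  moves:
    - {"x": 0, "y": 0, "z": 0, "turn": 0, "jaw": 3.6}
    - {"x": 0, "y": 0, "z": 0, "turn": 0, "jaw": 3.6}

```text
t: 21.58
tool_pos: [0.456, -0.342, 0.0357]
tool_rot: [-1.564, -0.185, 0.184]
contact_force: [-0.4, -0.3, 6.0]
opening: 0.0365
```

```bash
python3 st.py
```

```text
t 21.58 pos [ 456.  -342.    35.7] ydir [ 4.e-04 -7.e-04 -1.e+00] jaw yaw 103.46 F [-0.4  -0.31  6.02] T [0.04 0.11 0.02] open 36.5 q [-0.774  0.126  1.884 -0.     1.131 -2.579]
```

Call:
play_rows:
  moves:
    - {"x": 0, "y": 0, "z": 0.3, "turn": 0, "jaw": 3.6}
    - {"x": 0, "y": 0, "z": 0.7, "turn": 0, "jaw": 3.6}
    - {"x": 0, "y": 0, "z": 2, "turn": 0, "jaw": 3.6}
    - {"x": 0, "y": 0, "z": 3.5, "turn": 0, "jaw": 3.6}
    - {"x": 0, "y": 0, "z": 3.5, "turn": 0, "jaw": 3.6}
    - {"x": 0, "y": 0, "z": 3.5, "turn": 0, "jaw": 3.6}
    - {"x": 0, "y": 0, "z": 0, "turn": 0, "jaw": 3.6}

```text
t: 22.17
tool_pos: [0.4588, -0.3444, 0.1788]
tool_rot: [-1.573, -0.191, 0.178]
contact_force: [1.7, -2.0, -0.6]
opening: 0.0365
```

```bash
python3 w.py j; sed -i 's/^//' h.py
```

```text
t 22.17 pos [ 458.8 -344.4  178.8] ydir [ 0.0096 -0.0093 -0.9999] jaw yaw 103.46 F [ 1.75 -2.05 -0.61] T [-0.09 -0.06  0.02] open 36.5 q [-0.774 -0.04   1.795  0.     1.373 -2.579]
```

View pics/w_j.png

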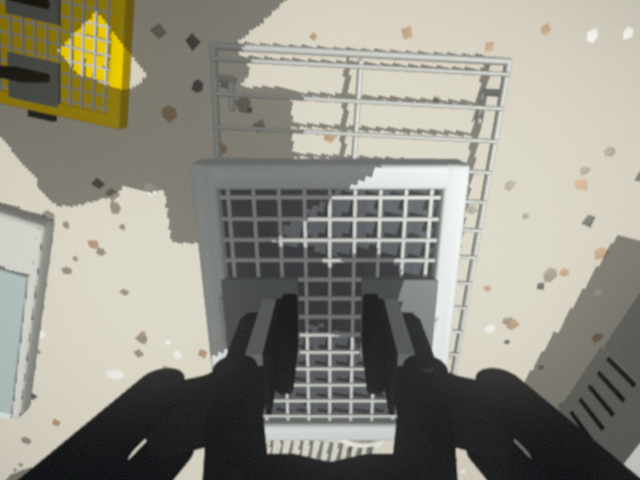

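The clean filter is in the jaws, level, and the rack below is undisturbed. Carrying it over the inlet.

Call:
play_rows:
  moves:
    - {"x": 0.66, "y": 1.54, "z": 0, "turn": -1.5, "jaw": 3.6}
    - {"x": 1.4, "y": 3.2, "z": 0, "turn": -2, "jaw": 3.6}
    - {"x": 1.4, "y": 3.2, "z": 0, "turn": -2, "jaw": 3.6}
    - {"x": 1.4, "y": 3.2, "z": 0, "turn": -2, "jaw": 3.6}
    - {"x": 1.4, "y": 3.2, "z": 0, "turn": -2, "jaw": 3.6}
    - {"x": 1.4, "y": 3.2, "z": 0, "turn": -2, "jaw": 3.6}
    - {"x": 1.4, "y": 3.2, "z": 0, "turn": -2, "jaw": 3.6}
    - {"x": 1.4, "y": 3.2, "z": 0, "turn": -2, "jaw": 3.6}

```text
t: 22.98
tool_pos: [0.5589, -0.0999, 0.1666]
tool_rot: [-1.569, 0.034, -0.025]
contact_force: [0.5, 0.3, -2.2]
opening: 0.0365
```

Call:
play_rows:
  moves:
    - {"x": 1.4, "y": 3.2, "z": 0, "turn": -2, "jaw": 3.6}
    - {"x": 1.4, "y": 3.2, "z": 0, "turn": -2, "jaw": 3.6}
    - {"x": 1.4, "y": 3.5, "z": 0, "turn": 0, "jaw": 3.6}
    - {"x": 0, "y": 0, "z": -2, "turn": 0, "jaw": 3.6}
    - {"x": 0, "y": 0, "z": -2, "turn": 0, "jaw": 3.6}
    - {"x": 0, "y": 0, "z": 0, "turn": 0, "jaw": 3.6}
    - {"x": 0, "y": 0, "z": 0, "turn": 0, "jaw": 3.6}
    - {"x": 0, "y": 0, "z": 0, "turn": 0, "jaw": 3.6}

```text
t: 23.65
tool_pos: [0.6017, -0.0034, 0.1292]
tool_rot: [-1.569, 0.085, -0.082]
contact_force: [-0.5, -0.0, -2.1]
opening: 0.0361
```

```bash
python3 w.py k
```

```text
t 23.65 pos [601.7  -3.4 129.2] ydir [-2.1e-03  3.0e-04 -1.0e+00] jaw yaw 83.93 F [-0.52 -0.02 -2.07] T [-0.01 -0.03 -0.  ] open 36.1 q [-0.129  0.082  1.757 -0.     1.304 -1.594]
```

View pics/w_k.png

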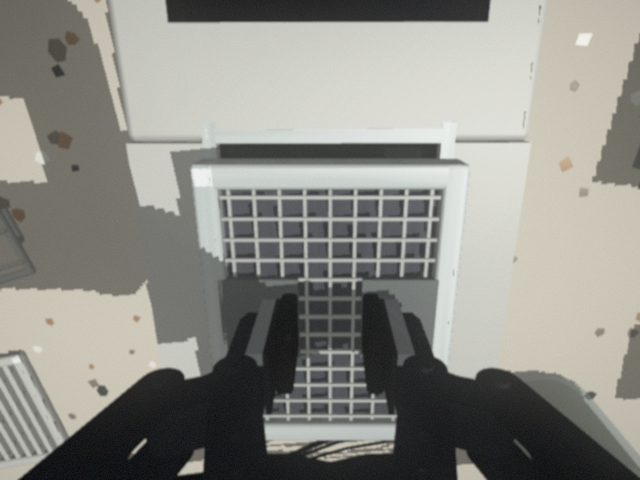

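View pics/s_k.png

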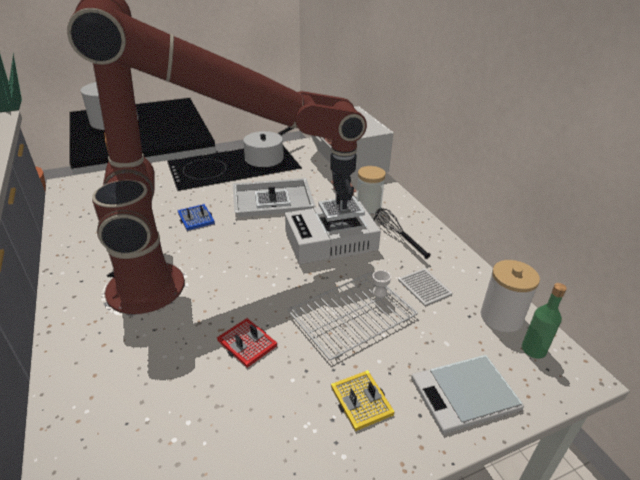

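The clean filter hangs over the well, centred on column 330 with the mouth at 217–441 (centre 329). Lowering to just above the mouth.

Call:
play_rows:
  moves:
    - {"x": 0, "y": 0, "z": -1, "turn": 0, "jaw": 3.6}
    - {"x": 0, "y": 0, "z": -1.2, "turn": 0, "jaw": 3.6}
    - {"x": 0, "y": 0, "z": -0.8, "turn": 0, "jaw": 3.6}
    - {"x": 0, "y": 0, "z": 0, "turn": 0, "jaw": 3.6}
    - {"x": 0, "y": 0, "z": 0, "turn": 0, "jaw": 3.6}
    - {"x": 0, "y": 0, "z": 0, "turn": 0, "jaw": 3.6}

```text
t: 24.3
tool_pos: [0.6024, -0.0032, 0.0999]
tool_rot: [-1.569, 0.083, -0.083]
contact_force: [-0.1, 0.1, -1.2]
opening: 0.036
```

```bash
python3 w.py l
```

```text
t 24.3 pos [602.4  -3.2  99.9] ydir [-3.e-04  0.e+00 -1.e+00] jaw yaw 83.95 F [-0.06  0.11 -1.23] T [-0.04  0.01  0.02] open 36.0 q [-0.129  0.115  1.775 -0.     1.252 -1.594]
```

View pics/w_l.png

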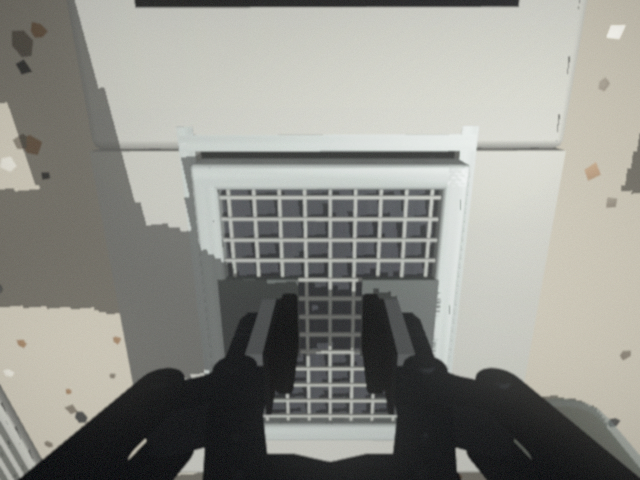

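```bash
python3 - <<'E'
import cv2
im=cv2.imread('pics/w_l.png')[115:215,170:490]
cv2.imwrite('pics/w_l_c.png',cv2.resize(im,None,fx=2.5,fy=2.5,interpolation=cv2.INTER_CUBIC))
E
```

```text
(no output)
```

View pics/w_l_c.png

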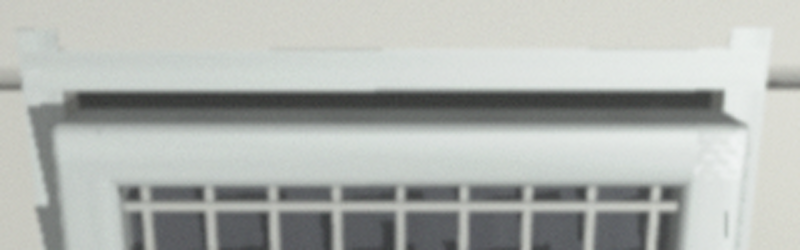

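```bash
python3 - <<'E'
from cor import *
d=eyes.get_image('wrist')
f=lambda x,y:(170+x/2.5,115+y/2.5)
c,s=np.cos(np.radians(-6.05)),np.sin(np.radians(-6.05))
o=np.array([602.4,-3.2])
def loc(p,z):
    q=atz(d,p,z)[:2]*1000-o; return np.round([c*q[0]+s*q[1],-s*q[0]+c*q[1]],1)
print('mouth L,R',loc(f(64,92),.082),loc(f(723,92),.082))
print('frame top L,R',loc(f(56,122),.1002),loc(f(746,122),.1002))
E
```

```text
mouth L,R [-60.6 -50.1] [-60.5  50. ]
frame top L,R [-59.2 -45.9] [-59.1  47.9]
```

The mouth spans local y −50.1 to +50.0 and the frame −45.9 to +47.9, with a front gap of 1.4 mm. I'll nudge +0.8 mm in x and −0.6 mm in y, then enter.

Call:
play_rows:
  moves:
    - {"x": 0.08, "y": -0.06, "z": 0, "turn": 0, "jaw": 3.6}
    - {"x": 0, "y": 0, "z": -0.3, "turn": 0, "jaw": 3.6}
    - {"x": 0, "y": 0, "z": -0.2, "turn": 0, "jaw": 3.6}
    - {"x": 0, "y": 0, "z": 0, "turn": 0, "jaw": 3.6}

```text
t: 24.83
tool_pos: [0.6027, -0.0037, 0.0944]
tool_rot: [-1.569, 0.084, -0.082]
contact_force: [-0.8, 0.2, -1.9]
opening: 0.0366
```

Call:
play_rows:
  moves:
    - {"x": 0, "y": 0, "z": -0.15, "turn": 0, "jaw": 3.6}
    - {"x": 0, "y": 0, "z": -0.15, "turn": 0, "jaw": 3.6}
    - {"x": 0, "y": 0, "z": 0, "turn": 0, "jaw": 3.6}

```text
t: 25.08
tool_pos: [0.6029, -0.0038, 0.0916]
tool_rot: [-1.569, 0.083, -0.082]
contact_force: [-0.9, 0.3, -2.8]
opening: 0.0356
```

Call:
play_rows:
  moves:
    - {"x": 0, "y": 0, "z": -0.2, "turn": 0, "jaw": 3.6}
    - {"x": 0, "y": 0, "z": -0.2, "turn": 0, "jaw": 3.6}
    - {"x": 0, "y": 0, "z": 0, "turn": 0, "jaw": 3.6}

```text
t: 25.33
tool_pos: [0.6029, -0.0037, 0.0875]
tool_rot: [-1.569, 0.084, -0.082]
contact_force: [0.1, -0.6, -2.1]
opening: 0.0361
```

The underside is now 8 mm inside the mouth with no contact. On to the seal, in small steps.

Call:
play_rows:
  moves:
    - {"x": 0, "y": 0, "z": -0.15, "turn": 0, "jaw": 3.6}
    - {"x": 0, "y": 0, "z": -0.1, "turn": 0, "jaw": 3.6}
    - {"x": 0, "y": 0, "z": 0, "turn": 0, "jaw": 3.6}

```text
t: 25.58
tool_pos: [0.603, -0.0038, 0.0853]
tool_rot: [-1.569, 0.083, -0.082]
contact_force: [-0.4, 1.5, -1.7]
opening: 0.0364
```

Call:
play_rows:
  moves:
    - {"x": 0, "y": 0, "z": -0.07, "turn": 0, "jaw": 3.6}
    - {"x": 0, "y": 0, "z": 0, "turn": 0, "jaw": 3.6}

```text
t: 25.75
tool_pos: [0.6032, -0.0038, 0.0848]
tool_rot: [-1.569, 0.083, -0.083]
contact_force: [0.2, 0.5, -2.1]
opening: 0.0359
```

Call:
play_rows:
  moves:
    - {"x": 0, "y": 0, "z": -0.07, "turn": 0, "jaw": 3.6}
    - {"x": 0, "y": 0, "z": 0, "turn": 0, "jaw": 3.6}

```text
t: 25.92
tool_pos: [0.6033, -0.0038, 0.0844]
tool_rot: [-1.569, 0.083, -0.083]
contact_force: [0.0, -0.4, -1.7]
opening: 0.0358
```

Call:
play_rows:
  moves:
    - {"x": 0, "y": 0, "z": -0.05, "turn": 0, "jaw": 3.6}
    - {"x": 0, "y": 0, "z": 0, "turn": 0, "jaw": 3.6}

```text
t: 26.08
tool_pos: [0.6034, -0.0038, 0.0842]
tool_rot: [-1.569, 0.083, -0.083]
contact_force: [-1.3, 0.2, 1.0]
opening: 0.0362
```

Call:
play_rows:
  moves:
    - {"x": 0, "y": 0, "z": -0.08, "turn": 0, "jaw": 3.6}
    - {"x": 0, "y": 0, "z": 0, "turn": 0, "jaw": 3.6}

```text
t: 26.25
tool_pos: [0.6034, -0.0038, 0.0837]
tool_rot: [-1.569, 0.083, -0.083]
contact_force: [-2.2, 0.2, 4.1]
opening: 0.0359
```

Call:
play_rows:
  moves:
    - {"x": 0, "y": 0, "z": -0.08, "turn": 0, "jaw": 3.6}
    - {"x": 0, "y": 0, "z": 0, "turn": 0, "jaw": 3.6}

```text
t: 26.42
tool_pos: [0.6035, -0.0038, 0.0833]
tool_rot: [-1.569, 0.083, -0.083]
contact_force: [-4.8, 1.6, 7.1]
opening: 0.036
```

```bash
python3 st.py
```

```text
t 26.42 pos [603.5  -3.8  83.3] ydir [ 3.e-04 -1.e-04 -1.e+00] jaw yaw 83.96 F [-4.81  1.6   7.15] T [0.02 0.71 0.03] open 36.0 q [-0.13   0.136  1.782 -0.     1.223 -1.595]
```

Call:
play_rows:
  moves:
    - {"x": -0.05, "y": -0.02, "z": -0.08, "turn": 0, "jaw": 3.6}
    - {"x": 0, "y": 0, "z": 0, "turn": 0, "jaw": 3.6}

```text
t: 26.58
tool_pos: [0.6035, -0.0039, 0.0831]
tool_rot: [-1.569, 0.081, -0.084]
contact_force: [-4.4, 0.2, 8.1]
opening: 0.0361
```

Call:
play_rows:
  moves:
    - {"x": -0.05, "y": 0, "z": -0.06, "turn": 0, "jaw": 3.6}
    - {"x": 0, "y": 0, "z": 0, "turn": 0, "jaw": 3.6}

```text
t: 26.75
tool_pos: [0.6035, -0.0039, 0.083]
tool_rot: [-1.569, 0.081, -0.085]
contact_force: [-3.5, 1.0, 9.1]
opening: 0.0361
```

```bash
python3 st.py
```

```text
t 26.75 pos [603.5  -3.9  83. ] ydir [ 2.9e-03  1.0e-04 -1.0e+00] jaw yaw 83.96 F [-3.53  1.05  9.06] T [ 0.1   0.6  -0.02] open 36.1 q [-0.13   0.135  1.784  0.     1.22  -1.596]
```

Call:
play_rows:
  moves:
    - {"x": 0, "y": 0, "z": -0.08, "turn": 0, "jaw": 3.6}
    - {"x": 0, "y": 0, "z": 0, "turn": 0, "jaw": 3.6}

```text
t: 26.92
tool_pos: [0.6035, -0.0039, 0.0826]
tool_rot: [-1.569, 0.081, -0.085]
contact_force: [-4.4, 1.2, 10.5]
opening: 0.0358
```

Call:
play_rows:
  moves:
    - {"x": 0, "y": 0, "z": -0.06, "turn": 0, "jaw": 3.6}
    - {"x": 0, "y": 0, "z": 0, "turn": 0, "jaw": 3.6}

```text
t: 27.08
tool_pos: [0.6036, -0.0039, 0.0823]
tool_rot: [-1.569, 0.081, -0.085]
contact_force: [-4.6, 0.3, 11.9]
opening: 0.0358
```

```bash
python3 st.py
```

```text
t 27.08 pos [603.6  -3.9  82.3] ydir [ 0.0028  0.     -1.    ] jaw yaw 83.96 F [-4.6   0.26 11.86] T [ 0.16  0.87 -0.03] open 35.8 q [-0.13   0.136  1.784  0.     1.219 -1.595]
```

Seal force is about 13.8 N. Before letting the tabs out I'll ease to 39 mm (noses still clear) so the fingertips rest on the frame itself.

Call:
play_rows:
  moves:
    - {"x": 0, "y": 0, "z": -0.04, "turn": 0, "jaw": 3.8}
    - {"x": 0, "y": 0, "z": -0.03, "turn": 0, "jaw": 3.85}
    - {"x": 0, "y": 0, "z": 0, "turn": 0, "jaw": 3.85}

```text
t: 27.33
tool_pos: [0.6038, -0.004, 0.0817]
tool_rot: [-1.569, 0.08, -0.086]
contact_force: [-4.9, 0.7, 11.3]
opening: 0.0381
```

```bash
python3 st.py
```

```text
t 27.33 pos [603.8  -4.   81.7] ydir [ 3.6e-03 -1.0e-04 -1.0e+00] jaw yaw 83.96 F [-4.93  0.73 11.32] T [ 0.14  0.73 -0.07] open 38.1 q [-0.13   0.137  1.784  0.     1.217 -1.595]
```

Call:
play_rows:
  moves:
    - {"x": 0, "y": 0, "z": -0.07, "turn": 0, "jaw": 3.85}
    - {"x": 0, "y": 0, "z": 0, "turn": 0, "jaw": 3.85}
    - {"x": 0, "y": 0, "z": 0, "turn": 0, "jaw": 3.85}

```text
t: 27.58
tool_pos: [0.6039, -0.004, 0.0815]
tool_rot: [-1.569, 0.08, -0.085]
contact_force: [-5.3, 0.6, 13.4]
opening: 0.0383
```

```bash
python3 st.py
```

```text
t 27.58 pos [603.9  -4.   81.5] ydir [ 3.5e-03 -1.0e-04 -1.0e+00] jaw yaw 83.96 F [-5.34  0.62 13.4 ] T [0.15 0.84 0.02] open 38.3 q [-0.13   0.138  1.784  0.     1.217 -1.595]
```

Call:
play_rows:
  moves:
    - {"x": 0, "y": 0, "z": -0.05, "turn": 0, "jaw": 3.85}
    - {"x": 0, "y": 0, "z": -0.02, "turn": 0, "jaw": 4.0}
    - {"x": 0, "y": 0, "z": 0, "turn": 0, "jaw": 4.0}

```text
t: 27.83
tool_pos: [0.6039, -0.004, 0.081]
tool_rot: [-1.569, 0.08, -0.085]
contact_force: [-6.4, 1.4, 15.7]
opening: 0.0402
```

Call:
play_rows:
  moves:
    - {"x": 0, "y": 0, "z": -0.03, "turn": 0, "jaw": 4.2}
    - {"x": 0, "y": 0, "z": 0, "turn": 0, "jaw": 4.2}

```text
t: 28.0
tool_pos: [0.6039, -0.0039, 0.0807]
tool_rot: [-1.569, 0.08, -0.085]
contact_force: [-7.1, 1.4, 15.6]
opening: 0.0423
```

```bash
python3 st.py
```

```text
t 28.0 pos [603.9  -3.9  80.7] ydir [ 0.0034 -0.     -1.    ] jaw yaw 83.96 F [-7.1   1.42 15.61] T [ 0.2   1.05 -0.04] open 42.3 q [-0.13   0.138  1.784  0.     1.215 -1.595]
```

Call:
play_rows:
  moves:
    - {"x": 0, "y": 0, "z": -0.03, "turn": 0, "jaw": 4.4}
    - {"x": 0, "y": 0, "z": 0, "turn": 0, "jaw": 4.4}

```text
t: 28.17
tool_pos: [0.6039, -0.0039, 0.0804]
tool_rot: [-1.569, 0.08, -0.085]
contact_force: [-6.2, 1.5, 16.0]
opening: 0.0439
```

Call:
play_rows:
  moves:
    - {"x": 0, "y": 0, "z": -0.03, "turn": 0, "jaw": 4.6}
    - {"x": 0, "y": 0, "z": 0, "turn": 0, "jaw": 4.6}

```text
t: 28.33
tool_pos: [0.6039, -0.0038, 0.0801]
tool_rot: [-1.569, 0.08, -0.086]
contact_force: [-5.9, 1.2, 15.8]
opening: 0.0464
```

Call:
play_rows:
  moves:
    - {"x": 0, "y": 0, "z": -0.03, "turn": 0, "jaw": 4.8}
    - {"x": 0, "y": 0, "z": 0, "turn": 0, "jaw": 4.8}

```text
t: 28.5
tool_pos: [0.604, -0.0037, 0.0798]
tool_rot: [-1.569, 0.08, -0.086]
contact_force: [-5.3, 2.1, 15.1]
opening: 0.0479
```

Call:
play_rows:
  moves:
    - {"x": 0, "y": 0, "z": -0.03, "turn": 0, "jaw": 5.0}
    - {"x": 0, "y": 0, "z": 0, "turn": 0, "jaw": 5.0}

```text
t: 28.67
tool_pos: [0.604, -0.0036, 0.0795]
tool_rot: [-1.568, 0.08, -0.086]
contact_force: [-5.3, 2.8, 15.0]
opening: 0.0497
```

Call:
play_rows:
  moves:
    - {"x": 0, "y": 0, "z": -0.03, "turn": 0, "jaw": 5.2}
    - {"x": 0, "y": 0, "z": 0, "turn": 0, "jaw": 5.2}

```text
t: 28.83
tool_pos: [0.6041, -0.0037, 0.0792]
tool_rot: [-1.569, 0.08, -0.086]
contact_force: [-6.0, 1.7, 14.1]
opening: 0.0522
```

Seal force held at about 16–17.5 N all the way out to 52 mm. I'll open clear of the tabs while still holding, then look.

Call:
play_rows:
  moves:
    - {"x": 0, "y": 0, "z": -0.04, "turn": 0, "jaw": 5.5}
    - {"x": 0, "y": 0, "z": -0.03, "turn": 0, "jaw": 5.7}
    - {"x": 0, "y": 0, "z": 0, "turn": 0, "jaw": 5.7}

```text
t: 29.08
tool_pos: [0.6048, -0.0035, 0.0784]
tool_rot: [-1.568, 0.078, -0.088]
contact_force: [-2.1, 3.0, 12.8]
opening: 0.0568
```

```bash
python3 w.py m
```

```text
t 29.08 pos [604.8  -3.5  78.4] ydir [ 6.e-03  8.e-04 -1.e+00] jaw yaw 83.95 F [-2.05  3.02 12.8 ] T [ 0.39  0.47 -0.15] open 56.8 q [-0.13   0.142  1.785  0.002  1.209 -1.595]
```

View pics/w_m.png

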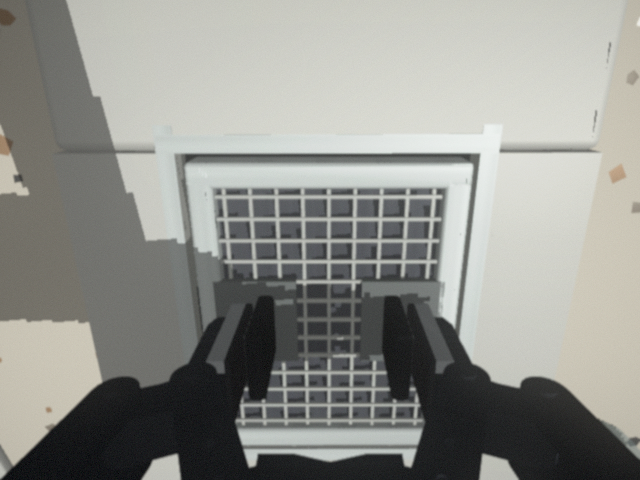

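Tabs look sprung out at columns 260 and 396. Backing off.

Call:
play_rows:
  moves:
    - {"x": 0, "y": 0, "z": 0.1, "turn": 0, "jaw": 5.9}
    - {"x": 0, "y": 0, "z": 0.1, "turn": 0, "jaw": 6.2}
    - {"x": 0, "y": 0, "z": 0.3, "turn": 0, "jaw": 6.3}
    - {"x": 0, "y": 0, "z": 0.8, "turn": 0, "jaw": 6.3}
    - {"x": 0, "y": 0, "z": 2, "turn": 0, "jaw": 6.3}
    - {"x": 0, "y": 0, "z": 2, "turn": 0, "jaw": 6.3}
    - {"x": 0, "y": 0, "z": 0, "turn": 0, "jaw": 6.3}
    - {"x": 0, "y": 0, "z": 0, "turn": 0, "jaw": 6.3}

```text
t: 29.9
tool_pos: [0.6032, -0.0042, 0.1293]
tool_rot: [-1.569, 0.08, -0.085]
contact_force: [0.1, -0.1, -1.2]
opening: 0.063
```

```bash
python3 w.py n clean_tab1:.111; python3 - <<'E'
import cv2
im=cv2.imread('pics/w_n.png')[130:385,200:445]
cv2.imwrite('pics/w_n_c.png',cv2.resize(im,None,fx=2.3,fy=2.3,interpolation=cv2.INTER_CUBIC))
E
```

```text
t 29.9 pos [603.2  -4.2 129.3] ydir [ 3.2e-03 -5.0e-04 -1.0e+00] jaw yaw 83.95 F [ 0.09 -0.06 -1.22] T [-0.06  0.04 -0.02] open 63.0 q [-0.13   0.082  1.757 -0.     1.299 -1.595]
clean_tab1 wrist [386.8 282.9] 0.86 [599.7  21.1 111. ]
clean_tab1 wrist [278.2 283.4] 0.78 [595.  -24.5 111. ]
clean_tab1 top [397.3 346.7] 0.57 [ 236.1 -276.1  111. ]
clean_tab1 top [408.8 368.8] 0.56 [ 185.8 -303.5  111. ]
clean_tab1 top [175.5 246.2] 0.52 [460.5 258.1 111. ]
clean_tab1 top [503.4 297.7] 0.5 [ 357.  -528.1  111. ]
clean_tab1 side [254.  329.3] 0.64 [ 213.7 -375.4  111. ]
clean_tab1 side [342.  222.1] 0.57 [580.3 -60.1 111. ]
clean_tab1 side [233.9 343.1] 0.55 [ 161.8 -397.7  111. ]
clean_tab1 side [371.9 392.6] 0.51 [ 380.7 -624.7  111. ]
```

View pics/w_n_c.png

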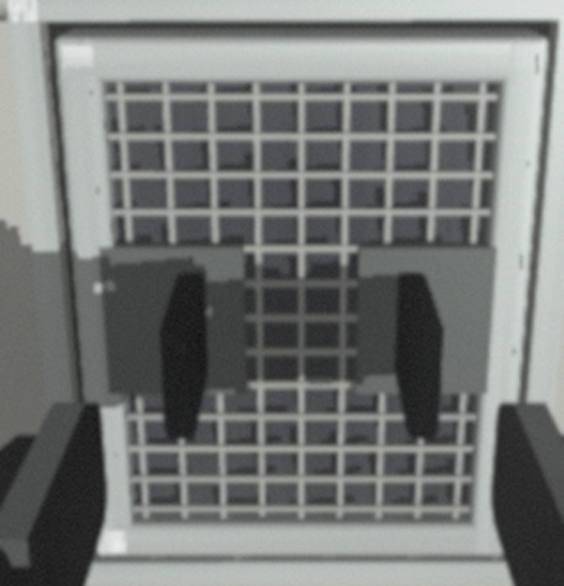

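The tab spacing (234 px in the crop) and the tab-to-frame offsets (128/128) match the used filter when it was locked (234 px, 126/127), so both catches look fully out. I'll retreat and take final looks.

Call:
play_rows:
  moves:
    - {"x": 0, "y": 0, "z": 3, "turn": 0, "jaw": 6.3}
    - {"x": -1, "y": 0, "z": 4, "turn": 0, "jaw": 6.3}
    - {"x": -3, "y": 2, "z": 2, "turn": 0, "jaw": 6.3}
    - {"x": -3, "y": 2, "z": 2, "turn": 0, "jaw": 6.3}
    - {"x": -3, "y": 2, "z": 0, "turn": 0, "jaw": 6.3}
    - {"x": -3, "y": 2, "z": 0, "turn": 0, "jaw": 6.3}
    - {"x": 0, "y": 0, "z": 0, "turn": 0, "jaw": 6.3}
    - {"x": 0, "y": 0, "z": 0, "turn": 0, "jaw": 6.3}

```text
t: 30.87
tool_pos: [0.4711, 0.0768, 0.2373]
tool_rot: [-1.569, 0.081, -0.082]
contact_force: [0.6, -0.4, -0.3]
opening: 0.0631
```

```bash
python3 w.py p; python3 - <<'E'
import cv2,numpy as np
a=cv2.imread('pics/w_p.png'); s=cv2.imread('pics/s_p.png')
b=cv2.resize(s[170:350,220:430],None,fx=2.66,fy=2.66,interpolation=cv2.INTER_CUBIC)
cv2.imwrite('pics/s_p_c.png',b)
E
```

```text
t 30.87 pos [471.1  76.8 237.3] ydir [ 3.e-04 -2.e-04 -1.e+00] jaw yaw 84.07 F [ 0.57 -0.35 -0.3 ] T [-0.03  0.03 -0.01] open 63.1 q [ 0.006 -0.317  1.938 -0.     1.52  -1.462]
```

View pics/w_p.png

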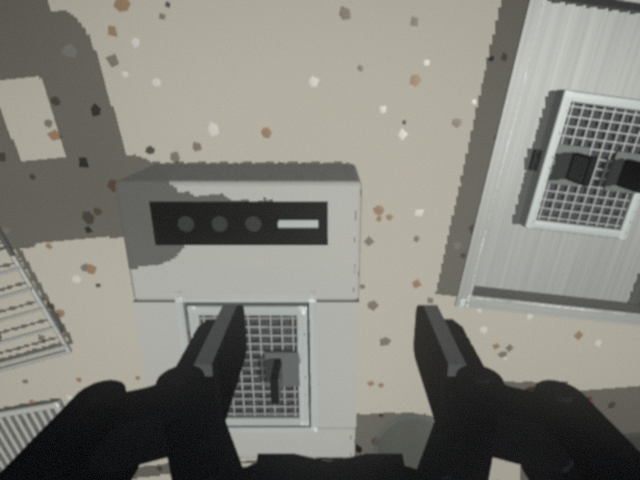

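View pics/s_p_c.png

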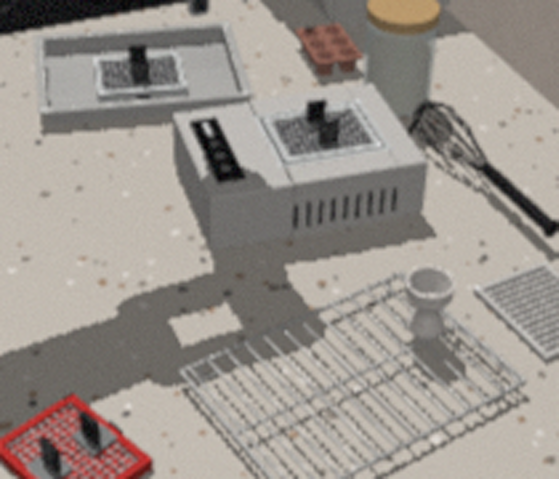

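View pics/t_p.png

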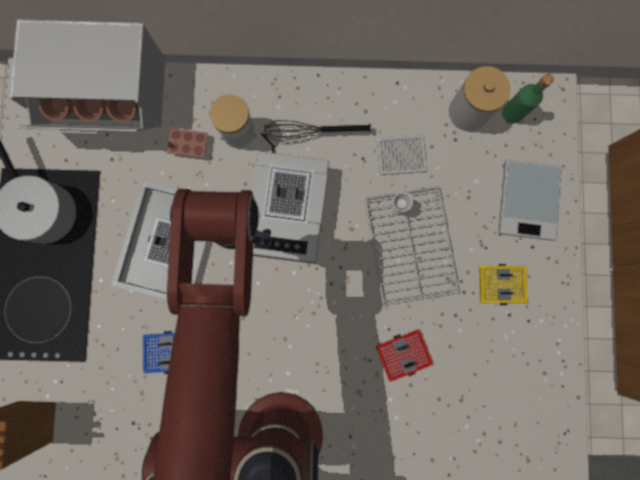

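The clean filter sits flush in the extractor at top (290,190) and side crop (325,130). The used one lies flat and tabs up in the tray, at (140,72) in the side crop. The egg cup, whisk, jar, grille, mould and look-alikes haven't moved. Handing in.

```bash
python3 -c "
from station import finish_job; print(finish_job())"
```

```text
the job is handed in; nothing more can be done
None
```

The filter change is done and handed in after about 31 s on the robot's clock, against the 70 s limit; no verdict was reported.

- **Used filter:** I pinched its tabs at 20 N, lifted it out with no sign of catching, and set it down flat and tabs up in the tray. The touchdown push was under 8 N, and the tray image shows both tabs sprung out.
- **Clean filter:** I took it off the rack by its tabs and lowered it into the well without touching the mouth. I estimate it was pressed to 15–18 N on the seal, below the 21 N tear limit. I held it there while the tabs were let out to their full 52 mm.
- **Last checks:** The clean filter's tab spacing matches the used filter when it was locked (234 px in both crops), and its tabs are evenly placed at 128 and 128 px. The frame sits flush. The other items and the look-alikes are where they were, and the gripper touches nothing.
- **Not tested:** I did not pull on the clean filter to prove it is locked; that rests on the images and the held force. While pressing, a sideways force of up to about 7 N appeared along x, which I think came from the arm flexing; it was gone once the gripper lifted clear.

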